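Wedge the forming block tight in the bench's wedge vice

ROBOT

A 6-joint arm with a two-finger parallel gripper is mounted at the origin on a cart in front of the work surface, level with it; the furniture and walls round the work are solid. World frame = base frame: x ahead of the robot, y to its left, z up, the work surface at z = 0. Lengths are in m, angles in degrees, forces in N, time in s.
With the tool pointing down it reaches from about 0.35 to 0.875 m from the base axis. Payload 4.2 kg.
Tool frame: the origin (TCP) lies between the finger pads; the fingertips stand 17 mm ahead of it and the grasp point (between the pads) lies 2 mm behind it; z points along the fingers, y is the line along which they close (so a half turn about z gives the same grasp; the last joint's range is limited). The gripper opens to 87 mm and grips with 3 to 60 N. Pads are 19 mm wide; open, the fingers measure 117 mm over their backs; the gripper's body (75 mm by 190 mm) begins 51 mm behind the grasp point.
Start: joints at [-48.724, 22.042, 0.453, 0, -68.411, -14.817], TCP at [0.278, -0.56, 0.213] pointing down, gripper open.
Joint ranges: [-179.83, 179.83], [-69.29, 118.12], [-61.27, 80.66], [-181.25, 117.63], [-171.15, -9.14], [-177.46, 177.46]. Speed limits (degrees/s): [159.86, 159.86, 180, 180, 180, 180].

INTERFACE

Orientations are given as a 3x3 rotation matrix whose columns are the frame's x, y, z axes.
In Python, from station import r gives the robot as it stands.
- The arm moves only by the tool servo_tool, never from a script. Its argument "targets" is a list of rows, each a list of 5 numbers: the shift along the world's x, y, z in units of 30 mm (1.0 is 30 mm), then the turn about the world's z in rad, then the finger opening in mm, from 0 to 87. In form: [[x, y, z, turn, gripper], ...]. A call has exactly 5 rows; each row is the pose to reach, as a shift and turn from the pose commanded when the call began; what a row does not reach only later rows make up. A row lasts 1/12 s, in which the tool goes at most 41.7 mm and 7.16 degrees, less where a joint would pass 70% of its speed; a pose out of reach is approached as far as the arm can. A call with a gripper value outside its range is refused whole. The fingers move at their own pace and stop on an object; the grip force is fixed at half the most. Time passes only in rows, so rows that repeat a pose let the fingers close, or fill a call up. It gives the time, the measured TCP pose, the force, the opening and the grip force at its end, in the units of the state.
- r.sense(): the state, without advancing time (a new reading comes with each control period).
- r.capture(name): name is "side" or "top"; returns a dict with "pixels" (400x640x3 uint8, red, green, blue), "fx", "fy", "cx", "cy" (pixels), "dist_coeffs" ([k1, k2, p1, p2, k3] as OpenCV has them; the pictures are not rectified), "world_from_camera" (4x4, takes a point from camera to world coordinates). Camera axes: x right, y down, z forward; pixel columns grow to the right and rows downward; lengths in m; the calibration is good to about 2 mm. A picture is of the moment at which its call begins. There is no depth.
- r.finish_job(): hands the job in; it is judged then, once.
The state is a dict: "time_s": time; "joints": joint angles; "joint_velocities": joint speeds; "effort": joint torques, N m; "tcp_pos": TCP position; "ee_rot": TCP orientation; "wrist_force": force on the tool from outside, world axes, zero at the start; "moment": the same for the moment, N m; "gripper_width": opening from 0.0 (shut) to 1.0 (fully open); "gripper_force": force on a finger pad.
Only numpy, scipy, OpenCV 4.12 (cv2) and the standard library are available. Lean on these libraries where they do the work, as an engineer would, in place of code of your own. Each camera call takes 0.05 s, during which the arm holds its last target. There are 200 camera calls.

TASK

Stand the grooved forming block, grooves up, between the jaws of the wooden wedge vice and about midway along them, and slip the big wedge, thin end first, loosely into the tapered gap between the sliding jaw and the slanted cleat, leaving plenty of it standing out. Take the mallet by its handle and drive the wedge home with separate light taps on its thick end, not by hand, until it stops advancing and the block is clamped tight. Then lay the mallet flat on the bench clear of the vice, leaving everything else as it is.

Things in the scene. Friction and masses are not known exactly. Their poses are not given: they have to be found in the camera images.
- wedge_vice: Wooden wedge vice bolted to the bench. Origin on the bench under it; x points away from the robot, across the jaws, y left, along them. Base board 15 mm thick, x -88 to +92, y -130 to +100; jaws and cleat stand 24 mm above it (tops at z = 39). From far to near: fixed jaw, sliding jaw, slanted cleat. The gap from sliding jaw to cleat is wide at the right (-y) end, where the wedge goes in.
- fixed_jaw_face (a point): Middle of the fixed jaw's face, at the base board: x = +62, y = 0 in the vice's frame; the face is the plane x = +62, y -80 to +80, 24 mm high
- cleat_face (a point): Middle of the slanted face of the near cleat, at the base board: x = -35.3, y = 0 in the vice's frame. The face runs from x = -47 at y = -70 to x = -23.7 at y = +70 (1 in 6) and is 24 mm high
- sliding_jaw: Sliding jaw, 26 mm thick (x), 140 long (y), 24 high; origin under its middle on the base board, axes as the vice's. Slides only along the vice's x, friction about 1.5 N: origin at x = -5 mm in the vice's frame when drawn right back (to the robot), travel 14 mm from there. Starts 0 to 3 mm from right back: mouth 54 to 51 mm for the 46 mm block. Clamped, its origin is near x = +3.
- forming_block: Dark wooden forming block, 46 (x) by 130 (y) by 54 mm high, four half-round grooves of falling width across its top; origin under its centre, about 0.23 kg. It stands on the base board with its long side along the jaws, either way round, 30 mm of it above the jaws for the fingers; it stays loose there until the wedge closes the jaws.
- wedge: Big wooden wedge, 180 mm long (y), 36 high, 0.11 kg; origin under its middle. Thin end (12 wide) at y = +90, butt (42 wide) at y = -90; straight face x = +21, slanted face (1 in 6) from x = -21 at the butt to +9 at the tip. In the vice its y lies along the vice's, straight face to the jaw; 6 mm of advance closes the jaws 1 mm; friction holds it. Tight: origin near x -31, y -10 there.
- wedge_butt (a point): Middle of the wedge's thick end, the face to be struck (18 mm above its underside, 90 mm from its origin)
- mallet: Joiner's wooden mallet, 255 mm long, lying on its side, about 0.22 kg; origin under its middle. Head at the -y end: a block 84 mm long (x), 50 wide (y -125 to -75), 40 high, with flat striking faces at x = +42 and -42. Handle along y from the head to y = +130, flat-sided, 20 mm thick (x), 6 to 34 mm above the bench, swelling to 24 by 40 mm at its end. It balances near y = -55.
- mallet_head (a point): Centre of the mallet's head, at x = 0, y = -100, z = 20 mm in the mallet's frame
- chasing_hammer: Small steel chasing hammer with a wooden handle, 215 mm long, a bystander; origin under its middle
- spare_wedge: A smaller wooden wedge, 100 mm long, 24 mm wide at most and 20 mm high, too thin for this gap; a bystander; origin under its middle
- oil_bottle: Oil bottle, 115 mm high, 44 mm in diameter, a bystander; origin under its centre

How it is judged:
By the outcome, as a careful person would: the job done as asked, in the order asked, and still so for the second after the job is handed in, with the robot touching nothing.
It also fails if it takes over 72 s, if anything falls off the work surface, if the arm or the gripper's body presses on something with over 40 N, if the wrist force passes 120 N, or if a joint passes its speed limit or range.

## Working session

There is one attempt and no reset: what is moved stays moved. The work goes in short steps, Python scripts to look and compute and a tool call to move; the robot and the scene stay as the last step left them, time stands still between calls to the robot, and variables do not carry over. Pictures are saved under pics/ and viewed, at most 10 in all, crops included, and the job is handed in when it is done.

Besides the shell and the picture viewer there is one more tool, called after ">>>" as name(argument=value, ...), one argument or row to a line, values as JSON. servo_tool: Moves the arm, as the interface text tells. Its arguments: {"type":"object","properties":{"targets":{"type":"array","items":{"type":"array","items":{"type":"number"}}}},"required":["targets"]}

```bash
mkdir -p pics; cat > h.py <<'E'
import numpy as np, cv2
from station import r
def cap(n,f=None):
    c=r.capture(n)
    if f: cv2.imwrite('pics/'+f,cv2.cvtColor(np.asarray(c['pixels']),cv2.COLOR_RGB2BGR))
    return c
def KD(c): return np.array([[c['fx'],0,c['cx']],[0,c['fy'],c['cy']],[0,0,1]],float),np.array(c['dist_coeffs'],float)
def unproj(c,px,z):
    K,D=KD(c);T=np.array(c['world_from_camera'])
    p=cv2.undistortPoints(np.array(px,float).reshape(-1,1,2),K,D).reshape(-1,2)
    d=np.c_[p,np.ones(len(p))]@T[:3,:3].T;o=T[:3,3]
    z=np.broadcast_to(z,len(p))
    return o+d*((z-o[2])/d[:,2])[:,None]
def proj(c,P):
    K,D=KD(c);T=np.linalg.inv(np.array(c['world_from_camera']))
    return cv2.projectPoints(np.array(P,float).reshape(-1,1,3),cv2.Rodrigues(T[:3,:3])[0],T[:3,3],K,D)[0].reshape(-1,2)
E
python3 - <<'E'
from h import *
for n in('top','side'):
    c=cap(n,n+'0.png');print(n,np.round(c['world_from_camera'],3).tolist(),c['fx'],c['dist_coeffs'])
s=r.sense();print(s['time_s'],np.round(s['tcp_pos'],4),np.round(s['ee_rot'],3).tolist(),s['gripper_width'])
E
```

```text
top [[0.027, -0.998, 0.059, 0.476], [-1.0, -0.027, 0.003, -0.027], [-0.002, -0.059, -0.998, 1.429], [0.0, 0.0, 0.0, 1.0]] 408.8099030637889 [0.01468522 0.         0.         0.         0.        ]
side [[-0.97, -0.125, 0.208, 0.267], [-0.242, 0.583, -0.776, 1.105], [-0.024, -0.803, -0.596, 0.901], [0.0, 0.0, 0.0, 1.0]] 497.45949341857124 [-0.05206024  0.          0.          0.          0.        ]
0.1 [ 0.2782 -0.559   0.2124] [[-0.895, -0.445, -0.001], [-0.445, 0.895, 0.002], [0.0, 0.002, -1.0]] 1.000824796858618
```

View pics/top0.png

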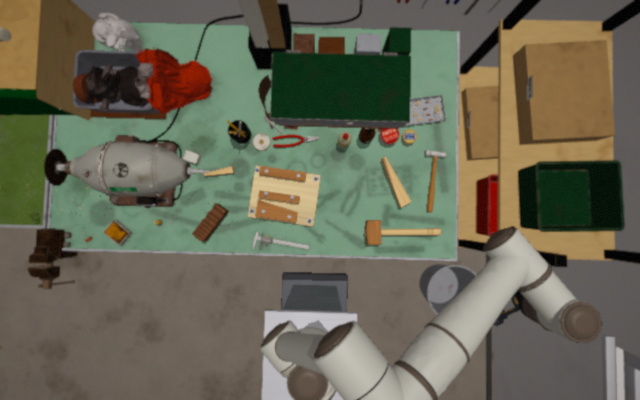

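View pics/side0.png

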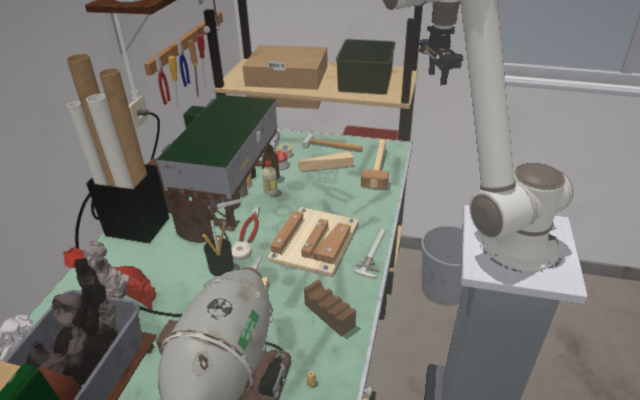

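Top view: vice near (285,195), block (210,222), big wedge (395,182), mallet (400,232) with its head at (373,232), hammer (433,180). The side view shows the block at (330,308) with its grooves up, and the vice at (314,240). I'll zoom in on both.

```bash
python3 - <<'E'
import cv2
a=cv2.imread('pics/top0.png')[140:260,180:450];b=cv2.imread('pics/side0.png')[125:345,255:415]
cv2.imwrite('pics/t0c.png',cv2.resize(a,None,fx=2.96,fy=2.96,interpolation=cv2.INTER_CUBIC))
cv2.imwrite('pics/s0c.png',cv2.resize(b,None,fx=2.7,fy=2.7,interpolation=cv2.INTER_CUBIC))
E
```

```text
(no output)
```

View pics/t0c.png

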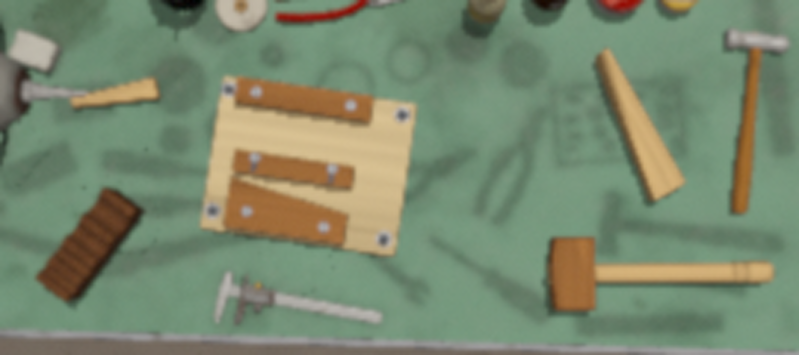

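View pics/s0c.png

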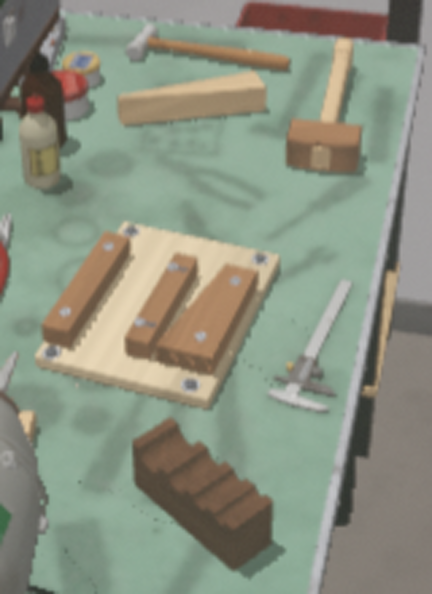

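Crops: the board corners, both jaws, cleat, block, wedge and mallet outlines are all readable (corner positions are in the script below). Next I fit planar poses to the corners in both views.

```bash
cat > fit.py <<'E'
from h import *
from scipy.optimize import least_squares
def fit(cs,obs,p0):
    """obs: list of (cam, model xyz mm, pixel)"""
    def w(p,m):
        c,s=np.cos(p[2]),np.sin(p[2]); m=np.array(m)/1000
        return np.array([p[0]+c*m[0]-s*m[1],p[1]+s*m[0]+c*m[1],m[2]])
    def res(p): return np.concatenate([proj(cs[k],w(p,m))[0]-u for k,m,u in obs])
    s=least_squares(res,p0,loss='soft_l1',x_scale=[.1,.1,.1]);return s.x,res(s.x).reshape(-1,2)
E
python3 - <<'E'
from fit import *
cs={'t':cap('top'),'s':cap('side')}
T=lambda x,y:np.array([180+(x+.5)/2.96-.5,140+(y+.5)/2.96-.5]);S=lambda x,y:np.array([255+(x+.5)/2.7-.5,125+(y+.5)/2.7-.5])
O={}
O['vice']=[('t',(92,100,15),T(222,76)),('t',(92,-130,15),T(415,103)),('t',(-88,-130,15),T(395,256)),('t',(-88,100,15),T(201,227)),
('t',(62,80,39),T(233,102)),('t',(62,-80,39),T(368,124)),
('s',(92,-130,15),S(128,222)),('s',(-88,-130,15),S(279,255)),('s',(-88,100,15),S(211,400)),('s',(92,100,15),S(38,352))]
O['block']=[('t',(23,65,54),T(107,187)),('t',(23,-65,54),T(38,277)),('t',(-23,65,54),T(142,211)),('t',(-23,-65,54),T(72,301)),
('s',(23,65,54),S(135,438)),('s',(-23,65,54),S(172,421)),('s',(23,-65,54),S(237,528)),('s',(-23,-65,54),S(270,500)),('s',(23,-65,0),S(236,568))]
O['wedge']=[('t',(21,90,36),T(608,49)),('t',(9,90,36),T(597,55)),('t',(21,-90,36),T(684,182)),('t',(-21,-90,36),T(655,202)),
('s',(9,90,36),S(118,95)),('s',(9,90,0),S(121,124)),('s',(-21,-90,0),S(266,108))]
O['mallet']=[('t',(-42,-75,40),T(595,238)),('t',(-42,-125,40),T(553,238)),('t',(42,-75,40),T(595,310)),('t',(42,-125,40),T(551,308)),('t',(0,130,38),T(772,272))]
p0={'vice':(.5,.05,0),'block':(.4,.3,.9),'wedge':(.5,-.3,.4),'mallet':(.35,-.3,np.pi)}
for k in O:
    u=np.mean([o[2] for o in O[k] if o[0]=='t'],0);a=unproj(cs['t'],[u],.03)[0]
    p,e=fit(cs,O[k],(a[0],a[1],p0[k][2]))
    print(k,np.round(p[:2],4),np.degrees(p[2]).round(2),'\n',e.round(1).tolist())
print(r.sense()['time_s'])
E
```

```text
vice [0.5461 0.1196] -6.5 
 [[0.3, 0.7], [0.6, 0.8], [0.0, 0.6], [-0.4, 1.0], [-0.1, 0.5], [0.7, -0.4], [-2.0, -0.2], [0.4, -0.3], [-0.8, -0.1], [-1.6, 1.7]]
block [0.4512 0.3502] -158.77 
 [[13.4, 19.0], [-0.1, 1.8], [-2.8, -2.0], [-16.0, -19.3], [29.3, -9.7], [-3.6, -1.3], [0.6, -0.8], [-32.6, 12.0], [0.8, 0.2]]
wedge [ 0.6041 -0.2683] -58.64 
 [[-0.1, 0.1], [0.6, -0.2], [0.9, 0.7], [0.1, 0.0], [0.1, 1.9], [-0.5, 0.4], [-0.4, 1.1]]
mallet [ 0.4354 -0.3037] 181.75 
 [[-0.2, -0.6], [-0.8, -0.5], [0.1, 0.1], [0.1, 0.8], [0.7, 0.2]]
0.2
```

```bash
python3 - <<'E'
from fit import *
cs={'t':cap('top'),'s':cap('side')}
T=lambda x,y:np.array([180+(x+.5)/2.96-.5,140+(y+.5)/2.96-.5]);S=lambda x,y:np.array([255+(x+.5)/2.7-.5,125+(y+.5)/2.7-.5])
O=[('t',(23,-65,54),T(107,187)),('t',(23,65,54),T(38,277)),('t',(-23,-65,54),T(142,211)),('t',(-23,65,54),T(72,301)),
('s',(23,-65,54),S(135,438)),('s',(-23,-65,54),S(172,421)),('s',(23,65,54),S(237,528)),('s',(-23,65,54),S(270,500)),('s',(23,65,0),S(236,568))]
p,e=fit(cs,O,(.45,.35,.7));print(p[:2],np.degrees(p[2]),e.round(1).tolist())
V=(.5461,.1196,np.radians(-6.5));c,s=np.cos(V[2]),np.sin(V[2])
w=lambda x,y:np.round([V[0]+(c*x-s*y)/1e3,V[1]+(s*x+c*y)/1e3],4)
print('block',w(37,0),w(38,0),'wedge',w(-33,-60),'sliding jaw px',proj(cs['t'],[[*w(16,65),.039],[*w(8,65),.039]]))
E
```

```text
[0.4490565  0.34721933] 54.75962453127513 [[0.1, 0.1], [-0.4, 0.8], [-0.8, 0.2], [-1.0, 1.0], [-1.1, 0.3], [0.1, -2.9], [-0.9, -0.7], [2.1, -1.2], [-0.7, 0.3]]
block [0.5829 0.1154] [0.5839 0.1153] wedge [0.5065 0.0637] sliding jaw px [[260.66023505 188.48643967]
 [260.31131107 190.82101515]]
```

>>> servo_tool(
  targets=[
    [0.3, 1.2, 0, 0.1, 87],
    [0.7, 2.4, 0, 0.2, 87],
    [1.1, 3.6, 0, 0.3, 87],
    [1.5, 4.8, 0, 0.4, 87],
    [2, 6, 0, 0.5, 87],
  ],
)

```text
time_s: 0.72
tcp_pos: [0.3382, -0.3779, 0.2135]
ee_rot: [[-0.569, -0.822, 0.0], [-0.822, 0.569, 0.0], [-0.0, 0.0, -1.0]]
wrist_force: [1.1, 0.4, 0.4]
gripper_width: 1.003
gripper_force: 0.0
```

>>> servo_tool(
  targets=[
    [0.3, 1.2, 0, 0.1, 87],
    [0.7, 2.4, 0, 0.2, 87],
    [1.1, 3.6, 0, 0.3, 87],
    [1.5, 4.8, 0, 0.4, 87],
    [2, 6, 0, 0.5, 87],
  ],
)

```text
time_s: 1.13
tcp_pos: [0.3983, -0.1977, 0.2138]
ee_rot: [[-0.104, -0.995, 0.001], [-0.995, 0.104, 0.0], [-0.0, -0.001, -1.0]]
wrist_force: [0.5, -0.0, -0.1]
gripper_width: 1.001
gripper_force: 0.0
```

>>> servo_tool(
  targets=[
    [0.2, 1.2, 0, 0.1, 87],
    [0.4, 2.4, 0, 0.2, 87],
    [0.6, 3.6, 0, 0.3, 87],
    [0.8, 4.8, 0, 0.4, 87],
    [1, 6, 0, 0.5, 87],
  ],
)

```text
time_s: 1.55
tcp_pos: [0.4284, -0.0177, 0.2138]
ee_rot: [[0.386, -0.923, 0.001], [-0.923, -0.386, 0.0], [0.0, -0.001, -1.0]]
wrist_force: [1.2, -1.0, 0.5]
gripper_width: 0.998
gripper_force: 0.0
```

>>> servo_tool(
  targets=[
    [0.2, 1.2, 0, 0.1, 87],
    [0.4, 2.4, 0, 0.2, 87],
    [0.6, 3.6, 0, 0.3, 87],
    [0.7, 4.8, 0, 0.4, 87],
    [0.7, 6, 0, 0.5, 87],
  ],
)

```text
time_s: 1.97
tcp_pos: [0.4496, 0.1625, 0.2136]
ee_rot: [[0.781, -0.625, 0.001], [-0.625, -0.781, 0.0], [0.0, -0.001, -1.0]]
wrist_force: [0.0, -0.9, 0.3]
gripper_width: 1.001
gripper_force: 0.0
```

>>> servo_tool(
  targets=[
    [0, 1.2, -0.4, 0.03, 87],
    [0, 2.4, -0.8, 0.06, 87],
    [0, 3.6, -1.2, 0.067, 87],
    [0, 4.8, -1.6, 0.067, 87],
    [0, 6.2, -2, 0.067, 87],
  ],
)

```text
time_s: 2.38
tcp_pos: [0.449, 0.3458, 0.1535]
ee_rot: [[0.818, -0.575, -0.0], [-0.575, -0.818, -0.0], [-0.0, 0.0, -1.0]]
wrist_force: [0.4, -0.3, 0.2]
gripper_width: 0.999
gripper_force: 0.0
```

```bash
cat >> h.py <<'E'
def go(x,y,z,yaw):
    "shift in units to a TCP pose; yaw = angle of tool y (deg, mod 180)"
    s=r.sense();R=np.array(s['ee_rot']);a=np.degrees(np.arctan2(R[1,1],R[0,1]))
    d=(yaw-a+90)%180-90
    print('t',round(s['time_s'],2),'pos',np.round(s['tcp_pos'],4),'yaw',round(a,1),'shift',np.round((np.array([x,y,z])-s['tcp_pos'])/.03,2),'turn',round(np.radians(d),3),'j6',round(s['joints'][5],1),'F',np.round(s['wrist_force'],1),'w',round(s['gripper_width']*87,1),'gf',np.round(s['gripper_force'],1))
E
python3 - <<'E'
from h import *
go(.449,.347,.045,54.8)
E
```

```text
t 2.38 pos [0.449  0.3458 0.1535] yaw -125.1 shift [ 0.    0.04 -3.62] turn -0.001 j6 0.9 F [ 0.4 -0.3  0.2] w 86.9 gf 0.0
```

>>> servo_tool(
  targets=[
    [0, 0, -1, 0, 87],
    [0, 0, -2, 0, 87],
    [0, 0, -3, 0, 87],
    [0, 0, -3.6, 0, 87],
    [0, 0, -3.6, 0, 87],
  ],
)

```text
time_s: 2.8
tcp_pos: [0.4471, 0.3421, 0.0416]
ee_rot: [[0.818, -0.576, -0.006], [-0.576, -0.818, -0.007], [-0.001, 0.01, -1.0]]
wrist_force: [0.4, -1.5, 0.3]
gripper_width: 1.002
gripper_force: 0.0
```

>>> servo_tool(
  targets=[
    [0, 0, 0, 0, 60],
    [0, 0, 0, 0, 50],
    [0, 0, 0, 0, 40],
    [0, 0, 0, 0, 40],
    [0, 0, 0, 0, 40],
  ],
)

```text
time_s: 3.22
tcp_pos: [0.45, 0.3451, 0.0474]
ee_rot: [[0.818, -0.575, 0.002], [-0.575, -0.818, 0.002], [0.0, -0.003, -1.0]]
wrist_force: [-0.1, 0.4, 0.2]
gripper_width: 0.706
gripper_force: 0.0
```

>>> servo_tool(
  targets=[
    [0, 0, 0, 0, 40],
    [0, 0, 0, 0, 40],
    [0, 0, 0.5, 0, 40],
    [0, 0, 1.2, 0, 40],
    [0, 0, 2, 0, 40],
  ],
)

```text
time_s: 3.63
tcp_pos: [0.4489, 0.3438, 0.1057]
ee_rot: [[0.818, -0.575, -0.002], [-0.575, -0.818, -0.002], [-0.0, 0.003, -1.0]]
wrist_force: [0.6, 1.1, -0.2]
gripper_width: 0.47
gripper_force: 0.0
```

>>> servo_tool(
  targets=[
    [0, 0, 0.5, 0, 40],
    [0, 0, 1, 0, 40],
    [0, 0, 1, 0, 40],
    [0, 0, 1, 0, 40],
    [0, 0, 1, 0, 40],
  ],
)

```text
time_s: 4.05
tcp_pos: [0.449, 0.3441, 0.1352]
ee_rot: [[0.818, -0.575, -0.001], [-0.575, -0.818, -0.001], [-0.0, 0.001, -1.0]]
wrist_force: [0.4, -0.4, 0.9]
gripper_width: 0.458
gripper_force: 0.0
```

```bash
python3 - <<'E'
from h import *
go(.5834,.1154,.13,-6.5)
a=cap('side','x.png');b=cap('top','y.png')
A=cv2.imread('pics/x.png')[200:370,240:400];B=cv2.imread('pics/y.png')[150:260,170:340]
A=cv2.resize(A,(376,400));B=cv2.resize(B,None,fx=400/110,fy=400/110)
cv2.imwrite('pics/grip1.png',np.hstack([A,B[:,:420]]))
E
```

```text
t 4.05 pos [0.449  0.3441 0.1352] yaw -125.1 shift [ 4.48 -7.62 -0.17] turn -1.071 j6 1.0 F [ 0.4 -0.4  0.9] w 39.8 gf 0.0
```

View pics/grip1.png

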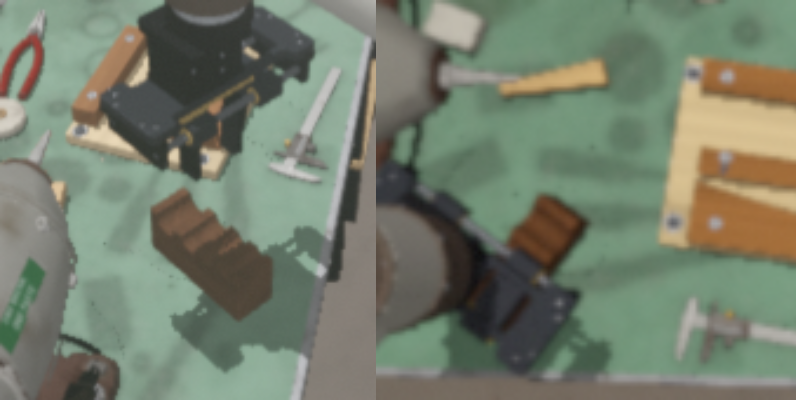

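The picture shows the block still standing undisturbed at its old spot (left end at side pixel (304,287)). The fingers are slow (about 60 mm/s), so I lifted before they had closed. I'll grip again and wait this time.

>>> servo_tool(
  targets=[
    [0, 0, 0, 0, 87],
    [0, 0, 0, 0, 87],
    [0, 0, 0, 0, 87],
    [0, 0, 0, 0, 87],
    [0, 0.08, 0, 0, 87],
  ],
)

```text
time_s: 4.57
tcp_pos: [0.4494, 0.3467, 0.1359]
ee_rot: [[0.818, -0.575, -0.0], [-0.575, -0.818, -0.0], [-0.0, 0.0, -1.0]]
wrist_force: [-0.2, -1.2, -0.3]
gripper_width: 0.753
gripper_force: 0.0
```

>>> servo_tool(
  targets=[
    [0, 0, 0, 0, 75],
    [0, 0, -0.8, 0, 75],
    [0, 0, -1.6, 0, 75],
    [0, 0, -2.4, 0, 75],
    [0, 0, -2.7, 0, 75],
  ],
)

```text
time_s: 4.98
tcp_pos: [0.4479, 0.3454, 0.0519]
ee_rot: [[0.818, -0.576, -0.004], [-0.576, -0.818, -0.004], [-0.001, 0.006, -1.0]]
wrist_force: [-0.3, 0.1, -0.7]
gripper_width: 0.863
gripper_force: 0.0
```

>>> servo_tool(
  targets=[
    [0, 0, -0.2, 0, 75],
    [0, 0, -0.33, 0, 60],
    [0, 0, -0.33, 0, 40],
    [0, 0, -0.33, 0, 40],
    [0, 0, -0.33, 0, 40],
  ],
)

```text
time_s: 5.4
tcp_pos: [0.4501, 0.3477, 0.0463]
ee_rot: [[0.818, -0.575, 0.002], [-0.575, -0.818, 0.002], [0.0, -0.002, -1.0]]
wrist_force: [-0.7, 0.2, 0.6]
gripper_width: 0.642
gripper_force: 0.0
```

>>> servo_tool(
  targets=[
    [0, 0, 0, 0, 38],
    [0, 0, 0, 0, 38],
    [0, 0, 0, 0, 38],
    [0, 0, 0, 0, 38],
    [0, 0, 0, 0, 38],
  ],
)

```text
time_s: 5.82
tcp_pos: [0.4497, 0.3471, 0.0454]
ee_rot: [[0.818, -0.575, 0.0], [-0.575, -0.818, 0.0], [0.0, -0.001, -1.0]]
wrist_force: [-0.0, -1.0, 1.7]
gripper_width: 0.446
gripper_force: 0.5
```

>>> servo_tool(
  targets=[
    [0, 0, 0, 0, 38],
    [0, 0, 0, 0, 38],
    [0, 0, 0.2, 0, 38],
    [0, 0, 0.5, 0, 38],
    [0, 0, 1, 0, 38],
  ],
)

```text
time_s: 6.23
tcp_pos: [0.4488, 0.3461, 0.0747]
ee_rot: [[0.818, -0.575, -0.002], [-0.575, -0.818, -0.002], [-0.0, 0.003, -1.0]]
wrist_force: [-0.3, 0.3, 0.1]
gripper_width: 0.434
gripper_force: 0.0
```

```bash
python3 - <<'E'
from h import *
go(.449,.347,.045,54.8)
R=[[.449,.344,.1352],[.449,.344,.118],[.449,.347,.054]]
a=cap('side','x.png');b=cap('top','y.png')
print(proj(a,R),proj(b,R))
t=r.sense()['tcp_pos']
A=cv2.imread('pics/x.png');B=cv2.imread('pics/y.png')
for I,c in((A,a),(B,b)):
    for p in([*t[:2],t[2]-.017],[.449,.347,.054]):
        u=proj(c,p)[0];cv2.circle(I,(int(round(u[0])),int(round(u[1]))),1,(0,0,255) if p[2]!=.054 else (0,255,255),-1)
A=cv2.resize(A[200:370,240:400],(376,400));B=cv2.resize(B[150:260,170:340],None,fx=400/110,fy=400/110)
cv2.imwrite('pics/grip2.png',np.hstack([A,B[:,:420]]))
E
```

```text
t 6.23 pos [0.4488 0.3461 0.0747] yaw -125.1 shift [ 0.01  0.03 -0.99] turn -0.001 j6 0.9 F [-0.3  0.3  0.1] w 37.7 gf 0.0
[[329.49517248 271.0541562 ]
 [329.57092882 276.67118464]
 [329.54577888 297.6112309 ]] [[203.51706181 222.97574098]
 [205.06572778 222.90643811]
 [209.59091934 222.63979174]]
```

View pics/grip2.png

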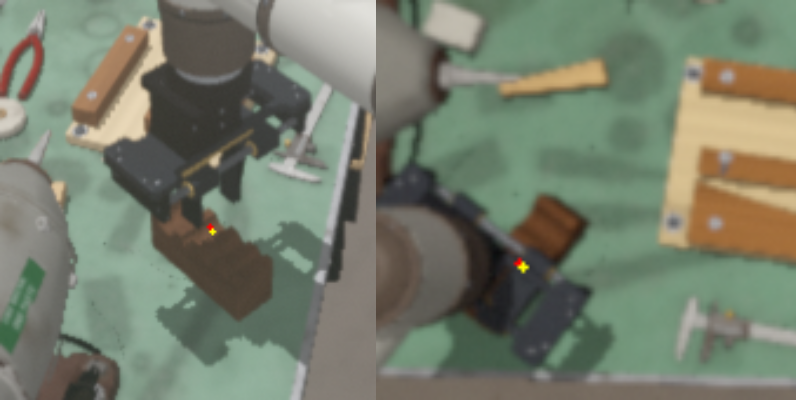

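The fingertips look about 20 mm higher than the stated geometry predicts (side view: seen near (330,290), predicted (330,297)). They closed on nothing. I'll check the tip length by touching the free bench.

>>> servo_tool(
  targets=[
    [0, 0, 0.5, 0, 38],
    [-0.3, -0.5, 0.5, 0, 38],
    [-0.8, -1.5, 0.3, 0, 38],
    [-1.3, -2.5, -0.2, 0, 38],
    [-1.6, -3.2, -0.7, 0, 38],
  ],
)

```text
time_s: 6.75
tcp_pos: [0.3997, 0.2487, 0.0539]
ee_rot: [[0.818, -0.576, -0.001], [-0.576, -0.818, 0.0], [-0.001, 0.0, -1.0]]
wrist_force: [0.0, -0.1, -0.5]
gripper_width: 0.44
gripper_force: 0.0
```

>>> servo_tool(
  targets=[
    [0, 0, -0.3, 0, 38],
    [0, 0, -0.6, 0, 38],
    [0, 0, -0.8, 0, 38],
    [0, 0, -0.9, 0, 38],
    [0, 0, -0.9, 0, 38],
  ],
)

```text
time_s: 7.17
tcp_pos: [0.4018, 0.2517, 0.0264]
ee_rot: [[0.818, -0.575, -0.0], [-0.575, -0.818, -0.001], [-0.0, 0.001, -1.0]]
wrist_force: [0.2, 0.1, 0.0]
gripper_width: 0.439
gripper_force: 0.0
```

>>> servo_tool(
  targets=[
    [0, 0, -0.07, 0, 38],
    [0, 0, -0.14, 0, 38],
    [0, 0, -0.2, 0, 38],
    [0, 0, -0.3, 0, 38],
    [0, 0, -0.3, 0, 38],
  ],
)

```text
time_s: 7.58
tcp_pos: [0.4013, 0.2508, 0.0177]
ee_rot: [[0.818, -0.575, -0.001], [-0.575, -0.818, -0.001], [-0.0, 0.001, -1.0]]
wrist_force: [-1.2, -0.2, 0.2]
gripper_width: 0.437
gripper_force: 0.0
```

>>> servo_tool(
  targets=[
    [0, 0, -0.04, 0, 38],
    [0, 0, -0.08, 0, 38],
    [0, 0, -0.12, 0, 38],
    [0, 0, -0.16, 0, 38],
    [0, 0, -0.16, 0, 38],
  ],
)

```text
time_s: 8.0
tcp_pos: [0.4014, 0.2508, 0.0131]
ee_rot: [[0.818, -0.575, -0.0], [-0.575, -0.818, -0.0], [-0.0, 0.0, -1.0]]
wrist_force: [0.3, -0.6, -0.6]
gripper_width: 0.438
gripper_force: 0.0
```

```bash
python3 - <<'E'
from h import *
go(.449,.347,.045,54.8)
c=cap('side','x.png');I=cv2.imread('pics/x.png')
t=np.array(r.sense()['tcp_pos']);d=np.array([.575,.818,0])
for k,col in((.019,(0,0,255)),(-.019,(0,255,255))):
    for dz in(0,-.017):
        u=proj(c,t+k*d+[0,0,dz])[0];print(k,dz,u)
u=proj(c,t)[0].astype(int);C=I[u[1]-60:u[1]+40,u[0]-60:u[0]+60]
cv2.imwrite('pics/bench.png',cv2.resize(C,None,fx=5,fy=5,interpolation=cv2.INTER_CUBIC));print(u)
E
```

```text
t 8.0 pos [0.4014 0.2508 0.0131] yaw -125.1 shift [1.59 3.21 1.06] turn -0.001 j6 3.2 F [ 0.3 -0.6 -0.6] w 38.1 gf 0.0
0.019 0 [351.75117907 287.46249234]
0.019 -0.017 [351.62922316 292.29957902]
-0.019 0 [362.80581092 279.90533707]
-0.019 -0.017 [362.59424088 284.73082316]
[357 283]
```

View pics/bench.png

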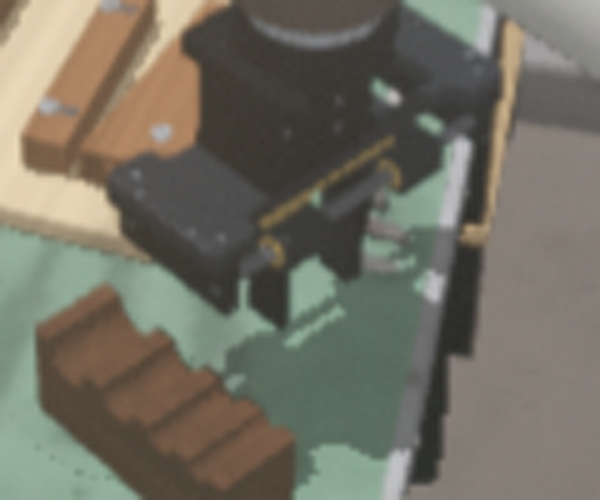

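The tips are at side pixels (352,288) and (367,279), which is about the TCP's own height, and they cast a shadow gap on the bench. So the fingers reach about 17 mm less than stated. I'll go down to contact to measure it.

>>> servo_tool(
  targets=[
    [0, 0, -0.05, 0, 38],
    [0, 0, -0.1, 0, 38],
    [0, 0, -0.15, 0, 38],
    [0, 0, -0.2, 0, 38],
    [0, 0, -0.2, 0, 38],
  ],
)

```text
time_s: 8.47
tcp_pos: [0.4013, 0.2508, 0.0069]
ee_rot: [[0.818, -0.575, -0.001], [-0.575, -0.818, -0.001], [-0.0, 0.001, -1.0]]
wrist_force: [0.4, -0.7, 0.1]
gripper_width: 0.435
gripper_force: 0.0
```

>>> servo_tool(
  targets=[
    [0, 0, -0.04, 0, 38],
    [0, 0, -0.08, 0, 38],
    [0, 0, -0.12, 0, 38],
    [0, 0, -0.16, 0, 38],
    [0, 0, -0.16, 0, 38],
  ],
)

```text
time_s: 8.88
tcp_pos: [0.4014, 0.2508, 0.0022]
ee_rot: [[0.818, -0.575, -0.0], [-0.575, -0.818, -0.0], [-0.0, 0.0, -1.0]]
wrist_force: [-1.3, -0.4, 0.0]
gripper_width: 0.434
gripper_force: 0.0
```

>>> servo_tool(
  targets=[
    [0, 0, -0.04, 0, 38],
    [0, 0, -0.08, 0, 38],
    [0, 0, -0.12, 0, 38],
    [0, 0, -0.16, 0, 38],
    [0, 0, -0.16, 0, 38],
  ],
)

```text
time_s: 9.3
tcp_pos: [0.4014, 0.2508, -0.0026]
ee_rot: [[0.818, -0.575, -0.0], [-0.575, -0.818, -0.0], [-0.0, 0.001, -1.0]]
wrist_force: [0.3, -0.2, 0.8]
gripper_width: 0.438
gripper_force: 0.0
```

>>> servo_tool(
  targets=[
    [0, 0, -0.04, 0, 38],
    [0, 0, -0.08, 0, 38],
    [0, 0, -0.12, 0, 38],
    [0, 0, -0.12, 0, 38],
    [0, 0, -0.12, 0, 38],
  ],
)

```text
time_s: 9.72
tcp_pos: [0.4014, 0.2509, -0.006]
ee_rot: [[0.818, -0.575, -0.0], [-0.575, -0.818, -0.0], [-0.0, 0.0, -1.0]]
wrist_force: [1.1, -0.1, 0.2]
gripper_width: 0.435
gripper_force: 0.0
```

>>> servo_tool(
  targets=[
    [0, 0, -0.05, 0, 38],
    [0, 0, -0.1, 0, 38],
    [0, 0, -0.15, 0, 38],
    [0, 0, -0.2, 0, 38],
    [0, 0, -0.2, 0, 38],
  ],
)

```text
time_s: 10.13
tcp_pos: [0.4016, 0.2511, -0.0088]
ee_rot: [[0.819, -0.574, 0.001], [-0.574, -0.819, -0.0], [0.001, -0.0, -1.0]]
wrist_force: [-8.0, -3.8, 29.5]
gripper_width: 0.434
gripper_force: 14.8
```

```bash
python3 - <<'E'
from h import *
go(.449,.347,.045,54.8)
c=cap('side','x.png');I=cv2.imread('pics/x.png');b=cap('top','y.png');J=cv2.imread('pics/y.png')
t=np.array(r.sense()['tcp_pos']);print(proj(c,t),proj(b,[t,t+[0,0,.1]]))
C=cv2.resize(I[233:313,297:397],None,fx=4,fy=4,interpolation=cv2.INTER_CUBIC)
D=cv2.resize(J[170:250,190:290],None,fx=4,fy=4,interpolation=cv2.INTER_CUBIC)
cv2.imwrite('pics/bench2.png',np.hstack([C,D]))
E
```

```text
t 10.13 pos [ 0.4016  0.2511 -0.0088] yaw -125.0 shift [1.58 3.2  1.79] turn -0.003 j6 3.1 F [-8.  -3.8 29.5] w 37.8 gf 14.8
[[357.02306709 289.95516423]] [[241.31321567 236.74133526]
 [235.31517895 238.16896797]]
```

View pics/bench2.png

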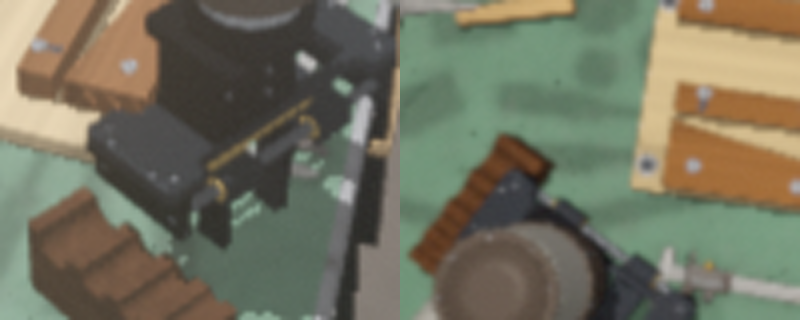

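Contact came at TCP z = −0.008 with 29 N. So the tips stand about 8 mm behind the reported TCP, 25 mm shorter than stated; I'll use tip z = TCP z + 8 mm. The picture shows the fingertips on the bench near side pixel (359,289) and the block untouched.

>>> servo_tool(
  targets=[
    [0, 0, 0.6, 0, 75],
    [0, 0, 1.6, 0, 75],
    [0.2, 0.3, 2.6, 0, 75],
    [0.5, 1, 3.0, 0, 75],
    [1, 2, 3.0, 0, 75],
  ],
)

```text
time_s: 10.65
tcp_pos: [0.4323, 0.3116, 0.0821]
ee_rot: [[0.818, -0.576, 0.004], [-0.576, -0.818, 0.005], [0.0, -0.006, -1.0]]
wrist_force: [0.4, 0.6, 0.4]
gripper_width: 0.73
gripper_force: 0.0
```

>>> servo_tool(
  targets=[
    [0.4, 0.8, 0, 0, 75],
    [0.6, 1.2, -0.1, 0, 75],
    [0.6, 1.2, -0.5, 0, 75],
    [0.6, 1.2, -1.2, 0, 75],
    [0.6, 1.2, -1.7, 0, 75],
  ],
)

```text
time_s: 11.07
tcp_pos: [0.4491, 0.3469, 0.0257]
ee_rot: [[0.818, -0.575, -0.001], [-0.575, -0.818, -0.0], [-0.0, 0.001, -1.0]]
wrist_force: [-1.2, 0.2, -0.5]
gripper_width: 0.854
gripper_force: 0.0
```

>>> servo_tool(
  targets=[
    [0, 0, -0.2, 0, 75],
    [0, 0, -0.3, 0, 60],
    [0, 0, -0.3, 0, 40],
    [0, 0, -0.3, 0, 40],
    [0, 0, -0.3, 0, 40],
  ],
)

```text
time_s: 11.48
tcp_pos: [0.45, 0.3476, 0.0192]
ee_rot: [[0.818, -0.575, 0.001], [-0.575, -0.818, 0.002], [0.0, -0.002, -1.0]]
wrist_force: [0.6, 0.5, -0.8]
gripper_width: 0.643
gripper_force: 0.0
```

>>> servo_tool(
  targets=[
    [0, 0, 0, 0, 40],
    [0, 0, 0, 0, 40],
    [0, 0, 0, 0, 40],
    [0, 0, 0, 0, 40],
    [0, 0, 0, 0, 40],
  ],
)

```text
time_s: 11.9
tcp_pos: [0.4503, 0.348, 0.0192]
ee_rot: [[0.818, -0.575, 0.002], [-0.575, -0.818, 0.002], [0.0, -0.003, -1.0]]
wrist_force: [0.9, 2.7, 4.9]
gripper_width: 0.527
gripper_force: 30.0
```

```bash
python3 - <<'E'
from h import *
go(.5834,.1154,.13,-6.5)
E
```

```text
t 11.9 pos [0.4503 0.348  0.0192] yaw -125.1 shift [ 4.44 -7.75  3.69] turn -1.072 j6 0.9 F [0.9 2.7 4.9] w 45.8 gf 30.0
```

>>> servo_tool(
  targets=[
    [0, 0, 0.3, 0, 38],
    [0, 0, 1, 0, 38],
    [0, 0, 2, 0, 38],
    [0.3, -0.5, 2.8, -0.1, 38],
    [0.9, -1.5, 3.2, -0.22, 38],
  ],
)

```text
time_s: 12.32
tcp_pos: [0.4763, 0.3041, 0.1169]
ee_rot: [[0.673, -0.74, 0.002], [-0.74, -0.673, 0.003], [-0.0, -0.003, -1.0]]
wrist_force: [1.6, 0.8, -2.6]
gripper_width: 0.527
gripper_force: 30.0
```

>>> servo_tool(
  targets=[
    [0.7, -1.2, 0, -0.12, 38],
    [1.4, -2.4, 0, -0.24, 38],
    [2.0, -3.6, 0, -0.36, 38],
    [2.6, -4.6, 0, -0.48, 38],
    [3, -5.4, 0, -0.6, 38],
  ],
)

```text
time_s: 12.73
tcp_pos: [0.5658, 0.1367, 0.1131]
ee_rot: [[0.129, -0.992, -0.004], [-0.992, -0.129, -0.001], [0.001, 0.004, -1.0]]
wrist_force: [-0.0, 0.9, -2.5]
gripper_width: 0.528
gripper_force: 30.0
```

>>> servo_tool(
  targets=[
    [0.3, -0.5, 0, -0.1, 38],
    [0.5, -0.8, 0, -0.2, 38],
    [0.53, -0.82, -0.3, -0.25, 38],
    [0.53, -0.82, -0.8, -0.252, 38],
    [0.53, -0.82, -1.2, -0.252, 38],
  ],
)

```text
time_s: 13.15
tcp_pos: [0.5805, 0.1141, 0.0765]
ee_rot: [[-0.116, -0.993, -0.004], [-0.993, 0.116, -0.001], [0.001, 0.004, -1.0]]
wrist_force: [-0.4, -0.9, -3.8]
gripper_width: 0.53
gripper_force: 30.0
```

```bash
python3 - <<'E'
from h import *
go(.5834,.1154,.065,-6.5)
E
```

```text
t 13.15 pos [0.5805 0.1141 0.0765] yaw 173.3 shift [ 0.1   0.04 -0.38] turn 0.003 j6 -33.4 F [-0.4 -0.9 -3.8] w 46.1 gf 30.0
```

>>> servo_tool(
  targets=[
    [0.03, 0, -0.1, 0, 38],
    [0.03, 0, -0.2, 0, 38],
    [0.03, 0, -0.3, 0, 38],
    [0.03, 0, -0.3, 0, 38],
    [0.03, 0, -0.3, 0, 38],
  ],
)

```text
time_s: 13.57
tcp_pos: [0.5834, 0.1155, 0.0695]
ee_rot: [[-0.114, -0.994, 0.0], [-0.994, 0.114, 0.0], [-0.0, -0.0, -1.0]]
wrist_force: [0.6, 0.2, -3.3]
gripper_width: 0.527
gripper_force: 30.0
```

```bash
python3 - <<'E'
from h import *
go(.5834,.1154,.065,-6.5)
a=cap('side','x.png');b=cap('top','y.png')
A=cv2.imread('pics/x.png')[195:275,260:365];B=cv2.imread('pics/y.png')[155:235,240:330]
cv2.imwrite('pics/hover.png',np.hstack([cv2.resize(A,None,fx=4,fy=4,interpolation=cv2.INTER_CUBIC),cv2.resize(B,None,fx=4,fy=4,interpolation=cv2.INTER_CUBIC)]))
E
```

```text
t 13.57 pos [0.5834 0.1155 0.0695] yaw 173.5 shift [ 0.   -0.   -0.15] turn 0.0 j6 -33.3 F [ 0.6  0.2 -3.3] w 45.9 gf 30.0
```

View pics/hover.png

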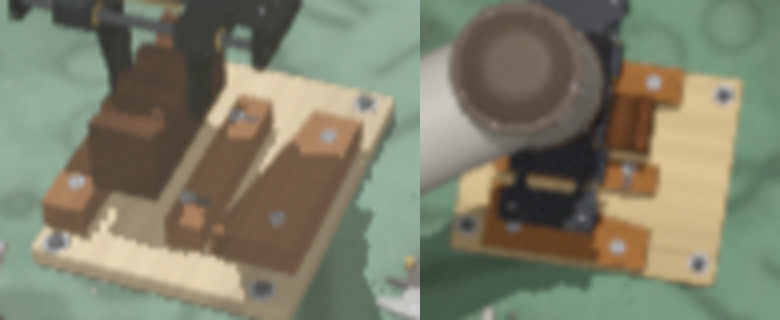

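Hover view. In the side crop the block's near-end bottom corners are at (92,182) and (155,198), over the open mouth. In the top crop its right end runs from (655,97) to (648,152), with the sliding jaw's corner at (657,168) and the fixed jaw's at (680,106). I'll express these in the vice frame.

```bash
python3 - <<'E'
from h import *
a=cap('side');b=cap('top')
V=np.array([.5461,.1196]);t=np.radians(-6.5);R=np.array([[np.cos(t),-np.sin(t)],[np.sin(t),np.cos(t)]])
T=lambda x,y:[240+(x-420+.5)/4-.5,155+(y+.5)/4-.5];S=lambda x,y:[260+(x+.5)/4-.5,195+(y+.5)/4-.5]
def f(n,c,u,z): print(n,np.round(((unproj(c,[u],z)[0,:2]-V)@R)*1e3,1))
f('blk far -y top',b,T(655,97),.104);f('blk near -y top',b,T(648,152),.104)
f('fixed jaw far/inner corner',b,T(680,106),.039);f('slid jaw far',b,T(657,168),.039);f('slid near',b,T(654,195),.039)
f('board TR',b,T(741,79),.015);f('board BR',b,T(714,285),.015)
f('S blk bot far +y',a,S(92,182),.0503);f('S blk bot near +y',a,S(155,198),.0503);f('S blk top near+y',a,S(157,136),.104);f('S blk top far+y',a,S(90,122),.104)
f('S board -88,-130',a,S(394,97),.015);f('S jaw slid far +y (8..11,70)',a,S(172,206),.039);f('S jaw slid near -y',a,S(270,103),.039)
f('S slid far -y',a,S(238,96),.039)
f('S fixed inner +y (62,80)',a,S(85,213),.039)
E
```

```text
blk far -y top [ 61. -62.]
blk near -y top [ 15.9 -62.8]
fixed jaw far/inner corner [ 62.  -79.7]
slid jaw far [  6.8 -67.9]
slid near [-16.3 -68.7]
board TR [  94.7 -127.5]
board BR [ -85.2 -129.5]
S blk bot far +y [61.6 62.4]
S blk bot near +y [16.6 63.6]
S blk top near+y [12.2 64.3]
S blk top far+y [57.9 65.1]
S board -88,-130 [ -87.2 -129.5]
S jaw slid far +y (8..11,70) [ 8.5 55.6]
S jaw slid near -y [-16.  -66.3]
S slid far -y [  7.8 -66.5]
S fixed inner +y (62,80) [59.5 80.3]
```

>>> servo_tool(
  targets=[
    [-0.08, 0, 0, 0, 38],
    [-0.08, 0, -0.2, 0, 38],
    [-0.08, 0, -0.4, 0, 38],
    [-0.08, 0, -0.6, 0, 38],
    [-0.08, 0, -0.6, 0, 38],
  ],
)

```text
time_s: 14.18
tcp_pos: [0.5796, 0.1149, 0.0491]
ee_rot: [[-0.114, -0.993, -0.004], [-0.993, 0.114, -0.001], [0.002, 0.003, -1.0]]
wrist_force: [-0.1, 0.2, -2.8]
gripper_width: 0.527
gripper_force: 30.0
```

>>> servo_tool(
  targets=[
    [0, 0, -0.15, 0, 38],
    [0, 0, -0.3, 0, 38],
    [0, 0, -0.45, 0, 38],
    [0, 0, -0.52, 0, 38],
    [0, 0, -0.54, 0, 38],
  ],
)

```text
time_s: 14.6
tcp_pos: [0.5806, 0.1152, 0.0342]
ee_rot: [[-0.114, -0.994, -0.001], [-0.994, 0.114, -0.0], [0.001, 0.001, -1.0]]
wrist_force: [-0.6, -0.1, -1.7]
gripper_width: 0.528
gripper_force: 30.0
```

>>> servo_tool(
  targets=[
    [0, 0, 0, 0, 60],
    [0, 0, 0, 0, 70],
    [0, 0, 0, 0, 75],
    [0, 0, 0, 0, 75],
    [0, 0, 0.1, 0, 75],
  ],
)

```text
time_s: 15.02
tcp_pos: [0.5808, 0.1153, 0.038]
ee_rot: [[-0.114, -0.994, -0.0], [-0.994, 0.114, -0.0], [0.0, 0.0, -1.0]]
wrist_force: [-0.1, 0.3, -0.4]
gripper_width: 0.806
gripper_force: 0.0
```

>>> servo_tool(
  targets=[
    [0, 0, 0.5, 0, 75],
    [0, 0, 1.2, 0, 75],
    [0, 0, 2.2, -0.1, 75],
    [0, -1, 3, -0.2, 75],
    [0, -2, 3.2, -0.3, 75],
  ],
)

```text
time_s: 15.43
tcp_pos: [0.5839, 0.0564, 0.1392]
ee_rot: [[-0.403, -0.915, 0.009], [-0.915, 0.403, 0.002], [-0.005, -0.008, -1.0]]
wrist_force: [1.1, -0.6, -0.4]
gripper_width: 0.861
gripper_force: 0.0
```

>>> servo_tool(
  targets=[
    [0, -1.2, 0, -0.1, 75],
    [0, -2.4, 0, -0.2, 75],
    [0, -3.6, 0, -0.3, 75],
    [0, -4.8, 0, -0.4, 75],
    [0, -6, 0, -0.5, 75],
  ],
)

```text
time_s: 15.85
tcp_pos: [0.5808, -0.1263, 0.1347]
ee_rot: [[-0.795, -0.607, 0.001], [-0.607, 0.795, -0.0], [-0.001, -0.001, -1.0]]
wrist_force: [0.9, 0.4, 0.6]
gripper_width: 0.865
gripper_force: 0.0
```

>>> servo_tool(
  targets=[
    [0, -1.2, 0, -0.1, 75],
    [-0.1, -2.4, 0, -0.11, 75],
    [-0.2, -3.6, -0.2, -0.11, 75],
    [-0.28, -4.8, -0.6, -0.11, 75],
    [-0.28, -5.6, -1.2, -0.11, 75],
  ],
)

```text
time_s: 16.27
tcp_pos: [0.5731, -0.2961, 0.0999]
ee_rot: [[-0.855, -0.519, 0.005], [-0.519, 0.855, -0.002], [-0.003, -0.004, -1.0]]
wrist_force: [0.6, 1.1, -0.5]
gripper_width: 0.856
gripper_force: 0.0
```

```bash
python3 - <<'E'
from h import *
go(.5721,-.2927,.0,-58.6)
E
```

```text
t 16.27 pos [ 0.5731 -0.2961  0.0999] yaw 121.2 shift [-0.03  0.11 -3.33] turn 0.003 j6 -45.8 F [ 0.6  1.1 -0.5] w 74.5 gf 0.0
```

>>> servo_tool(
  targets=[
    [0, 0, -0.8, 0, 75],
    [0, 0, -1.6, 0, 75],
    [0, 0, -2.3, 0, 75],
    [0, 0, -2.8, 0, 75],
    [0, 0, -3.0, 0, 75],
  ],
)

```text
time_s: 16.68
tcp_pos: [0.5708, -0.2923, 0.0054]
ee_rot: [[-0.855, -0.519, -0.004], [-0.519, 0.855, 0.001], [0.003, 0.003, -1.0]]
wrist_force: [-0.2, 0.4, -0.3]
gripper_width: 0.861
gripper_force: 0.0
```

>>> servo_tool(
  targets=[
    [0, 0, -0.1, 0, 75],
    [0, 0, -0.15, 0, 50],
    [0, 0, -0.15, 0, 30],
    [0, 0, -0.15, 0, 28],
    [0, 0, -0.15, 0, 25],
  ],
)

```text
time_s: 17.1
tcp_pos: [0.5733, -0.2927, 0.0046]
ee_rot: [[-0.854, -0.52, 0.002], [-0.52, 0.854, -0.001], [-0.001, -0.002, -1.0]]
wrist_force: [0.4, -0.6, -0.2]
gripper_width: 0.644
gripper_force: 0.0
```

>>> servo_tool(
  targets=[
    [0, 0, 0, 0, 25],
    [0, 0, 0, 0, 25],
    [0, 0, 0, 0, 25],
    [0, 0, 0, 0, 25],
    [0, 0, 0, 0, 25],
  ],
)

```text
time_s: 17.52
tcp_pos: [0.5726, -0.2927, 0.0037]
ee_rot: [[-0.854, -0.52, 0.0], [-0.52, 0.854, -0.0], [-0.0, -0.0, -1.0]]
wrist_force: [-0.3, 0.7, 0.9]
gripper_width: 0.394
gripper_force: 29.1
```

>>> servo_tool(
  targets=[
    [0, 0, 0, 0, 25],
    [0, 0, 0, 0, 25],
    [0, 0, 0, 0, 25],
    [0, 0, 0, 0, 25],
    [0, 0, 0, 0, 25],
  ],
)

```text
time_s: 17.93
tcp_pos: [0.5726, -0.2927, 0.0037]
ee_rot: [[-0.854, -0.52, 0.0], [-0.52, 0.854, -0.0], [-0.0, -0.0, -1.0]]
wrist_force: [-0.8, 0.3, 4.4]
gripper_width: 0.394
gripper_force: 29.1
```

```bash
python3 - <<'E'
from h import *
V=np.array([.5461,.1196]);t=np.radians(-6.5);R=np.array([[np.cos(t),-np.sin(t)],[np.sin(t),np.cos(t)]])
for y in(-100,-70):
    p=V+R@np.array([-41+4.2,y-40])/1e3; print(y,p); go(*p,.015,-6.5)
E
```

```text
-100 [ 0.49368811 -0.01533418]
t 17.93 pos [ 0.5726 -0.2927  0.0037] yaw 121.3 shift [-2.63  9.24  0.38] turn 0.91 j6 -46.0 F [-0.8  0.3  4.4] w 34.3 gf 29.1
-70 [0.4970842  0.01447297]
t 17.93 pos [ 0.5726 -0.2927  0.0037] yaw 121.3 shift [-2.52 10.24  0.38] turn 0.91 j6 -46.0 F [-0.8  0.3  4.4] w 34.3 gf 29.1
```

>>> servo_tool(
  targets=[
    [0, 0, 0.3, 0, 25],
    [0, 0, 1, 0, 25],
    [0, 0, 1.8, 0, 25],
    [-0.2, 0.6, 2.4, 0.06, 25],
    [-0.5, 1.4, 2.6, 0.15, 25],
  ],
)

```text
time_s: 18.35
tcp_pos: [0.5596, -0.252, 0.0843]
ee_rot: [[-0.766, -0.643, 0.006], [-0.643, 0.766, -0.002], [-0.003, -0.005, -1.0]]
wrist_force: [-0.4, 0.7, -0.5]
gripper_width: 0.397
gripper_force: 29.2
```

>>> servo_tool(
  targets=[
    [-0.3, 1, 0, 0.1, 25],
    [-0.6, 2, 0, 0.2, 25],
    [-0.9, 3, 0, 0.3, 25],
    [-1.2, 4, 0, 0.4, 25],
    [-1.5, 5, 0, 0.5, 25],
  ],
)

```text
time_s: 18.77
tcp_pos: [0.5115, -0.0994, 0.0814]
ee_rot: [[-0.361, -0.932, -0.0], [-0.932, 0.361, 0.0], [-0.0, 0.001, -1.0]]
wrist_force: [1.2, 0.1, -1.0]
gripper_width: 0.395
gripper_force: 29.2
```

>>> servo_tool(
  targets=[
    [-0.2, 0.9, 0, 0.1, 25],
    [-0.4, 1.8, 0, 0.2, 25],
    [-0.6, 2.5, -0.2, 0.25, 25],
    [-0.66, 2.84, -0.4, 0.26, 25],
    [-0.66, 2.84, -0.5, 0.26, 25],
  ],
)

```text
time_s: 19.18
tcp_pos: [0.4918, -0.0139, 0.0659]
ee_rot: [[-0.112, -0.994, -0.001], [-0.994, 0.112, 0.0], [0.0, 0.001, -1.0]]
wrist_force: [0.2, -0.1, -0.9]
gripper_width: 0.4
gripper_force: 29.2
```

>>> servo_tool(
  targets=[
    [0, 0, 0, 0, 25],
    [0, 0, 0, 0, 25],
    [0, 0, 0, 0, 25],
    [0, 0, 0, 0, 25],
    [0, 0, 0, 0, 25],
  ],
)

```text
time_s: 19.6
tcp_pos: [0.4929, -0.0161, 0.0665]
ee_rot: [[-0.115, -0.993, 0.0], [-0.993, 0.115, 0.0], [-0.0, -0.0, -1.0]]
wrist_force: [0.2, 0.5, -1.4]
gripper_width: 0.401
gripper_force: 29.2
```

```bash
python3 - <<'E'
from h import *
go(.4927,-.0152,.065,-6.5)
a=cap('side','h2s.png');b=cap('top','h2t.png')
A=cv2.imread('pics/h2s.png')[175:275,265:365];B=cv2.imread('pics/h2t.png')[155:255,245:345]
cv2.imwrite('pics/hover2.png',np.hstack([cv2.resize(A,None,fx=4,fy=4,interpolation=cv2.INTER_CUBIC),cv2.resize(B,None,fx=4,fy=4,interpolation=cv2.INTER_CUBIC)]))
E
```

```text
t 19.6 pos [ 0.4929 -0.0161  0.0665] yaw 173.4 shift [-0.01  0.03 -0.05] turn 0.002 j6 -23.7 F [ 0.2  0.5 -1.4] w 34.9 gf 29.2
```

View pics/hover2.png

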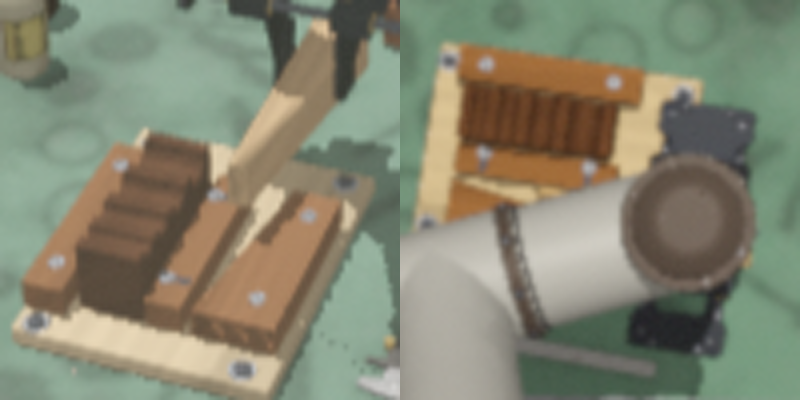

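Hover view: the block stands grooves-up between the jaws. The wedge's tip is at about (240,200) in the side crop, just ahead of the gap between the sliding jaw and the cleat. I'll check the tip's position in the vice frame.

```bash
python3 - <<'E'
from h import *
a=cap('side');b=cap('top')
V=np.array([.5461,.1196]);t=np.radians(-6.5);R=np.array([[np.cos(t),-np.sin(t)],[np.sin(t),np.cos(t)]])
S=lambda x,y:[265+(x+.5)/4-.5,175+(y+.5)/4-.5]
def f(n,c,u,z): print(n,np.round(((unproj(c,[u],z)[0,:2]-V)@R)*1e3,1))
f('tip bottom L(-21)',a,S(234,193),.0628);f('tip bottom R(-33)',a,S(247,205),.0628);f('tip top L',a,S(230,138),.0988);f('tip top R',a,S(255,146),.0988)
f('slid jaw near -y',a,S(250,208),.039);f('slid jaw near +y',a,S(188,325),.039);f('cleat face +y',a,S(195,319),.039);f('cleat face -y(-47,-70)',a,S(295,192),.039)
w=lambda x,y,z:np.r_[V+R@np.array([x,y])/1e3,z]
M={'tipL':w(-21,-10,.0628),'tipR':w(-33,-10,.0628),'tipLt':w(-21,-10,.0988),'tipRt':w(-33,-10,.0988),'cleat-':w(-47,-70,.039),'jaw-n':w(-18,-70,.039)}
for k in M: u=proj(a,M[k])[0];print(k,((u-[265,175]+.5)*4-.5).round(0))
# raw zoom as text: side rows along tip
I=cv2.imread('pics/h2s.png').astype(int)
for v in range(206,230,2): print(v,' '.join('%3d'%I[v,u].sum() for u in range(316,342)))
E
```

```text
tip bottom L(-21) [-19.7 -24.8]
tip bottom R(-33) [-32.2 -15.6]
tip top L [-13.1 -37. ]
tip top R [-31.8 -34. ]
slid jaw near -y [-25.1 -40.6]
slid jaw near +y [-27.2  82.8]
cleat face +y [-29.4  76.1]
cleat face -y(-47,-70) [-48.7 -66.9]
tipL [228. 207.]
tipR [245. 210.]
tipLt [227. 164.]
tipRt [244. 168.]
cleat- [294. 189.]
jaw-n [255. 180.]
206 457 455 448 444 451 439 427 401 386 376 377 436 531 543 548 558 544 506 458 410 378 370 371 366 362 362
208 466 464 463 463 463 460 442 413 386 389 453 540 543 544 537 509 469 415 373 371 376 370 363 360 360 371
210 414 458 497 470 480 471 458 434 427 479 545 539 528 502 469 430 382 371 368 372 370 365 363 367 387 431
212 289 450 597 602 600 582 564 513 525 536 517 495 464 423 388 365 365 376 373 367 361 360 360 339 358 370
214 236 376 588 599 600 599 573 551 519 485 455 424 387 361 362 369 376 374 369 364 362 346 320 297 299 292
216 230 365 581 605 604 573 464 435 421 418 387 367 362 362 368 377 373 365 360 373 388 388 395 384 379 364
218 226 370 584 569 531 472 366 368 381 376 379 358 363 372 373 373 361 364 382 393 391 391 394 390 389 386
220 212 307 495 373 385 389 373 354 368 378 376 364 370 373 372 374 400 396 394 391 394 393 392 384 384 381
222 220 310 429 455 431 396 375 351 361 376 388 371 371 382 445 562 592 548 536 529 416 386 354 342 357 359
224 293 450 482 446 436 378 381 371 373 391 394 375 397 522 596 606 599 595 596 577 401 307 275 272 286 364
226 379 396 400 404 403 401 399 393 359 342 342 357 505 591 607 603 595 599 577 383 287 275 271 296 364 410
228 397 398 403 402 403 403 397 343 277 263 276 344 430 550 596 599 584 486 340 280 274 273 299 400 452 487
```

>>> servo_tool(
  targets=[
    [0, 0, -0.2, 0, 25],
    [0, 0, -0.4, 0, 25],
    [0, 0, -0.6, 0, 25],
    [0, 0, -0.8, 0, 25],
    [0, 0, -0.9, 0, 25],
  ],
)

```text
time_s: 20.22
tcp_pos: [0.4919, -0.0156, 0.0381]
ee_rot: [[-0.114, -0.993, -0.002], [-0.993, 0.114, -0.0], [0.001, 0.002, -1.0]]
wrist_force: [0.1, -0.5, -1.6]
gripper_width: 0.401
gripper_force: 29.2
```

>>> servo_tool(
  targets=[
    [0, 0, -0.1, 0, 25],
    [0, 0, -0.2, 0, 25],
    [0, 0, -0.3, 0, 25],
    [0, 0, -0.4, 0, 25],
    [0, 0, -0.4, 0, 25],
  ],
)

```text
time_s: 20.63
tcp_pos: [0.4923, -0.0155, 0.0268]
ee_rot: [[-0.114, -0.993, -0.001], [-0.993, 0.114, -0.0], [0.0, 0.001, -1.0]]
wrist_force: [-0.5, 0.7, -2.2]
gripper_width: 0.394
gripper_force: 29.2
```

>>> servo_tool(
  targets=[
    [0, 0, -0.08, 0, 25],
    [0, 0, -0.16, 0, 25],
    [0, 0, -0.22, 0, 25],
    [0, 0, -0.24, 0, 25],
    [0, 0, -0.24, 0, 25],
  ],
)

```text
time_s: 21.05
tcp_pos: [0.4925, -0.0155, 0.02]
ee_rot: [[-0.114, -0.994, -0.0], [-0.994, 0.114, -0.0], [0.0, 0.0, -1.0]]
wrist_force: [-0.2, 0.2, -1.2]
gripper_width: 0.398
gripper_force: 29.2
```

>>> servo_tool(
  targets=[
    [0.02, 0.12, 0, 0, 25],
    [0.04, 0.25, 0, 0, 25],
    [0.06, 0.4, 0, 0, 25],
    [0.08, 0.5, 0, 0, 25],
    [0.08, 0.5, 0, 0, 25],
  ],
)

```text
time_s: 21.47
tcp_pos: [0.4955, 0.0004, 0.0203]
ee_rot: [[-0.113, -0.994, 0.001], [-0.994, 0.113, 0.0], [-0.0, -0.001, -1.0]]
wrist_force: [0.3, -0.3, -1.8]
gripper_width: 0.394
gripper_force: 29.2
```

>>> servo_tool(
  targets=[
    [0.01, 0.05, 0, 0, 25],
    [0.02, 0.1, 0, 0, 25],
    [0.03, 0.15, 0, 0, 25],
    [0.04, 0.2, 0, 0, 25],
    [0.04, 0.2, 0, 0, 25],
  ],
)

```text
time_s: 21.88
tcp_pos: [0.4964, 0.0058, 0.0202]
ee_rot: [[-0.114, -0.994, 0.0], [-0.994, 0.114, 0.0], [-0.0, -0.0, -1.0]]
wrist_force: [-0.1, -0.5, -1.6]
gripper_width: 0.396
gripper_force: 29.2
```

>>> servo_tool(
  targets=[
    [0.01, 0.07, 0, 0, 25],
    [0.015, 0.12, -0.02, 0, 25],
    [0.015, 0.12, -0.04, 0, 25],
    [0.015, 0.12, -0.05, 0, 25],
    [0.015, 0.12, -0.05, 0, 25],
  ],
)

```text
time_s: 22.3
tcp_pos: [0.4968, 0.0092, 0.0187]
ee_rot: [[-0.114, -0.994, 0.0], [-0.994, 0.114, 0.0], [-0.0, -0.0, -1.0]]
wrist_force: [0.0, -1.0, -1.0]
gripper_width: 0.401
gripper_force: 29.2
```

>>> servo_tool(
  targets=[
    [0, 0, 0, 0, 45],
    [0, 0, 0, 0, 55],
    [0, 0, 0, 0, 65],
    [0, 0, 0, 0, 65],
    [0, 0, 0, 0, 65],
  ],
)

```text
time_s: 22.72
tcp_pos: [0.4968, 0.0092, 0.0188]
ee_rot: [[-0.114, -0.994, 0.0], [-0.994, 0.114, 0.0], [-0.0, -0.0, -1.0]]
wrist_force: [0.5, 0.6, -0.0]
gripper_width: 0.684
gripper_force: 0.0
```

>>> servo_tool(
  targets=[
    [0, 0, 0.4, 0, 65],
    [0, 0, 1.2, 0, 65],
    [0, 0, 2.2, 0, 65],
    [-0.1, -0.5, 3.2, 0, 65],
    [-0.2, -1.5, 3.5, 0, 65],
  ],
)

```text
time_s: 23.13
tcp_pos: [0.4941, -0.0344, 0.1284]
ee_rot: [[-0.109, -0.994, 0.009], [-0.994, 0.109, 0.001], [-0.002, -0.009, -1.0]]
wrist_force: [1.7, 0.4, 0.1]
gripper_width: 0.746
gripper_force: 0.0
```

```bash
python3 - <<'E'
from h import *
# mallet grasp at local (0,-40): yaw 181.75
t=np.radians(181.75);p=np.array([.4354,-.3037])+.04*np.array([np.sin(t),-np.cos(t)])
print(p);go(*p,.008,1.75)
E
```

```text
[ 0.43417846 -0.26371866]
t 23.13 pos [ 0.4941 -0.0344  0.1284] yaw 173.8 shift [-2.   -7.64 -4.01] turn 0.139 j6 -21.2 F [1.7 0.4 0.1] w 64.9 gf 0.0
```

>>> servo_tool(
  targets=[
    [-0.4, -1.2, 0, 0.05, 65],
    [-0.8, -2.4, 0, 0.1, 65],
    [-1.2, -3.6, 0, 0.144, 65],
    [-1.6, -4.8, 0, 0.144, 65],
    [-1.89, -6, -0.3, 0.144, 65],
  ],
)

```text
time_s: 23.55
tcp_pos: [0.434, -0.2176, 0.1163]
ee_rot: [[0.031, -1.0, 0.004], [-1.0, -0.031, -0.001], [0.001, -0.004, -1.0]]
wrist_force: [1.0, -1.1, 0.3]
gripper_width: 0.745
gripper_force: 0.0
```

>>> servo_tool(
  targets=[
    [0, -0.8, -0.6, 0, 65],
    [0, -1.4, -1.3, 0, 65],
    [0, -1.6, -2, 0, 65],
    [0, -1.6, -2.7, 0, 65],
    [0, -1.6, -3.2, 0, 65],
  ],
)

```text
time_s: 23.97
tcp_pos: [0.4329, -0.2644, 0.0169]
ee_rot: [[0.028, -1.0, -0.002], [-1.0, -0.028, 0.001], [-0.001, 0.002, -1.0]]
wrist_force: [-0.2, -1.0, -0.0]
gripper_width: 0.75
gripper_force: 0.0
```

>>> servo_tool(
  targets=[
    [0, 0, -0.3, 0, 65],
    [0, 0, -0.5, 0, 65],
    [0, 0, -0.6, 0, 65],
    [0, 0, -0.65, 0, 65],
    [0, 0, -0.65, 0, 50],
  ],
)

```text
time_s: 24.38
tcp_pos: [0.4346, -0.2638, -0.0003]
ee_rot: [[0.031, -1.0, 0.001], [-1.0, -0.031, -0.0], [0.0, -0.001, -1.0]]
wrist_force: [0.7, -1.0, -0.9]
gripper_width: 0.722
gripper_force: 0.0
```

```bash
python3 - <<'E'
from h import *
go(.4342,-.2637,-.002,1.75)
a=cap('side','s3.png');b=cap('top','t3.png')
V=np.array([.5461,.1196]);t=np.radians(-6.5);R=np.array([[np.cos(t),-np.sin(t)],[np.sin(t),np.cos(t)]])
w=lambda x,y,z:np.r_[V+R@np.array([x,y])/1e3,z]
def prof(c,f,x,ys,z):
    I=cv2.imread('pics/'+f).astype(np.float32);u=proj(c,[w(x,y,z) for y in ys]).astype(np.float32)
    return cv2.remap(I,u[None,:,0],u[None,:,1],cv2.INTER_LINEAR)[0].astype(int)
ys=list(range(-190,-99,5))
for x in(-28,-40,-52):
  print(x,[(y,*p) for y,p in zip(ys,prof(b,'t3.png',x,ys,.051))])
E
```

```text
t 24.38 pos [ 4.346e-01 -2.638e-01 -3.000e-04] yaw -178.3 shift [-0.01  0.   -0.06] turn 0.0 j6 14.7 F [ 0.7 -1.  -0.9] w 62.8 gf 0.0
-28 [(-190, np.int64(170), np.int64(180), np.int64(183)), (-185, np.int64(95), np.int64(106), np.int64(115)), (-180, np.int64(59), np.int64(70), np.int64(81)), (-175, np.int64(57), np.int64(69), np.int64(72)), (-170, np.int64(104), np.int64(127), np.int64(102)), (-165, np.int64(119), np.int64(156), np.int64(159)), (-160, np.int64(121), np.int64(174), np.int64(206)), (-155, np.int64(122), np.int64(177), np.int64(212)), (-150, np.int64(122), np.int64(178), np.int64(212)), (-145, np.int64(123), np.int64(178), np.int64(212)), (-140, np.int64(122), np.int64(177), np.int64(211)), (-135, np.int64(121), np.int64(177), np.int64(211)), (-130, np.int64(122), np.int64(177), np.int64(211)), (-125, np.int64(123), np.int64(178), np.int64(212)), (-120, np.int64(122), np.int64(177), np.int64(212)), (-115, np.int64(122), np.int64(177), np.int64(212)), (-110, np.int64(121), np.int64(176), np.int64(211)), (-105, np.int64(121), np.int64(177), np.int64(211)), (-100, np.int6
[... 1340 characters left out ...]
 np.int64(153)), (-160, np.int64(120), np.int64(173), np.int64(205)), (-155, np.int64(121), np.int64(176), np.int64(210)), (-150, np.int64(121), np.int64(177), np.int64(210)), (-145, np.int64(119), np.int64(174), np.int64(208)), (-140, np.int64(116), np.int64(170), np.int64(202)), (-135, np.int64(112), np.int64(165), np.int64(196)), (-130, np.int64(107), np.int64(157), np.int64(188)), (-125, np.int64(107), np.int64(157), np.int64(189)), (-120, np.int64(97), np.int64(143), np.int64(173)), (-115, np.int64(95), np.int64(139), np.int64(165)), (-110, np.int64(92), np.int64(132), np.int64(159)), (-105, np.int64(84), np.int64(123), np.int64(147)), (-100, np.int64(84), np.int64(121), np.int64(144))]
```

The wedge butt edge reads y ≈ −165 mm in the vice frame, so its origin is at −76 mm: loose, with plenty standing out. Now the mallet.

>>> servo_tool(
  targets=[
    [0, 0, 0, 0, 30],
    [0, 0, 0, 0, 12],
    [0, 0, 0, 0, 12],
    [0, 0, 0, 0, 12],
    [0, 0, 0, 0, 12],
  ],
)

```text
time_s: 24.9
tcp_pos: [0.4341, -0.2639, -0.0007]
ee_rot: [[0.03, -1.0, 0.0], [-1.0, -0.03, -0.0], [0.0, -0.0, -1.0]]
wrist_force: [1.1, -0.2, 0.2]
gripper_width: 0.282
gripper_force: 0.0
```

>>> servo_tool(
  targets=[
    [0, 0, 0, 0, 12],
    [0, 0, 0, 0, 12],
    [0, 0, 0, 0, 12],
    [0, 0, 0, 0, 12],
    [0, 0, 0, 0, 12],
  ],
)

```text
time_s: 25.32
tcp_pos: [0.4338, -0.2638, -0.0008]
ee_rot: [[0.03, -1.0, -0.001], [-1.0, -0.03, 0.0], [-0.0, 0.001, -1.0]]
wrist_force: [-1.0, -0.2, 1.7]
gripper_width: 0.229
gripper_force: 30.0
```

>>> servo_tool(
  targets=[
    [0, 0, 0, 0, 12],
    [0, 0, 0, 0, 12],
    [0, 0, 0.3, 0, 12],
    [0, 0, 0.8, 0, 12],
    [0, 0, 1.4, 0, 12],
  ],
)

```text
time_s: 25.73
tcp_pos: [0.4333, -0.2635, 0.0409]
ee_rot: [[0.03, -1.0, -0.002], [-1.0, -0.03, 0.001], [-0.001, 0.002, -1.0]]
wrist_force: [0.9, -0.1, -1.3]
gripper_width: 0.223
gripper_force: 30.0
```

```bash
python3 - <<'E'
from h import *
go(.4232,-.12,.04,-96.5)
E
```

```text
t 25.73 pos [ 0.4333 -0.2635  0.0409] yaw -178.3 shift [-0.34  4.78 -0.03] turn 1.428 j6 14.7 F [ 0.9 -0.1 -1.3] w 19.4 gf 30.0
```

>>> servo_tool(
  targets=[
    [0, 0, 0, -0.1, 12],
    [0, 0, 0, -0.2, 12],
    [0, 0.1, 0, -0.31, 12],
    [0, 0.2, 0, -0.42, 12],
    [0, 0.3, 0, -0.53, 12],
  ],
)

```text
time_s: 26.15
tcp_pos: [0.4342, -0.2547, 0.0415]
ee_rot: [[-0.485, -0.875, 0.001], [-0.875, 0.485, 0.0], [-0.0, -0.001, -1.0]]
wrist_force: [0.2, 0.1, -0.7]
gripper_width: 0.226
gripper_force: 30.0
```

>>> servo_tool(
  targets=[
    [0, 0.2, 0, -0.11, 12],
    [0, 0.4, 0, -0.22, 12],
    [0, 0.6, 0, -0.33, 12],
    [-0.1, 0.8, 0, -0.44, 12],
    [-0.1, 1, 0, -0.55, 12],
  ],
)

```text
time_s: 26.57
tcp_pos: [0.4307, -0.2244, 0.0413]
ee_rot: [[-0.87, -0.492, 0.0], [-0.492, 0.87, 0.0], [-0.0, 0.0, -1.0]]
wrist_force: [-0.2, 0.2, -1.4]
gripper_width: 0.224
gripper_force: 30.0
```

>>> servo_tool(
  targets=[
    [0, 0.5, 0, -0.11, 12],
    [-0.1, 1, 0, -0.22, 12],
    [-0.1, 1.5, 0, -0.33, 12],
    [-0.1, 2, 0, -0.44, 12],
    [-0.2, 2.3, 0, -0.55, 12],
  ],
)

```text
time_s: 26.98
tcp_pos: [0.4258, -0.1548, 0.0416]
ee_rot: [[-0.999, 0.034, 0.002], [0.034, 0.999, 0.0], [-0.002, 0.0, -1.0]]
wrist_force: [0.8, -0.4, -1.8]
gripper_width: 0.229
gripper_force: 30.0
```

>>> servo_tool(
  targets=[
    [0, 0.3, 0, -0.06, 12],
    [0, 0.6, -0.2, -0.085, 12],
    [0, 0.8, -0.4, -0.085, 12],
    [0, 0.9, -0.6, -0.085, 12],
    [0, 0.9, -0.75, -0.085, 12],
  ],
)

```text
time_s: 27.4
tcp_pos: [0.4249, -0.1284, 0.0181]
ee_rot: [[-0.994, 0.113, -0.0], [0.113, 0.994, 0.0], [0.0, 0.0, -1.0]]
wrist_force: [-0.4, 0.2, -2.0]
gripper_width: 0.227
gripper_force: 30.0
```

```bash
cat > m.py <<'E'
from h import *
V=np.array([.5461,.1196]);t=np.radians(-6.5);R=np.array([[np.cos(t),-np.sin(t)],[np.sin(t),np.cos(t)]])
w=lambda x,y,z:np.r_[V+R@np.array([x,y])/1e3,z]
s=r.sense();p=((np.array(s['tcp_pos'][:2])-V)@R)*1e3;print('tcp in vice',p.round(1),round(s['tcp_pos'][2],4),'gf',s['gripper_force'],'w',round(s['gripper_width']*87,1))
go(*w(-95,-252,.018),-96.5)
b=cap('top','tz.png');a=cap('side','sz.png')
def prof(c,f,x,ys,z):
    I=cv2.imread('pics/'+f).astype(np.float32);u=proj(c,[w(x,y,z) for y in ys]).astype(np.float32)
    return cv2.remap(I,u[None,:,0],u[None,:,1],cv2.INTER_LINEAR)[0].astype(int)
ys=list(range(-260,-59,6))
print('ys',ys[0],'..',ys[-1])
for x in(-25,-40): print('top x',x,'B-R,G:',' '.join('%d/%d'%(q[2]-q[0],q[1]) for q in prof(b,'tz.png',x,ys,.051)))
print('side x-40',' '.join('%d/%d'%(q[2]-q[0],q[1]) for q in prof(a,'sz.png',-40,ys,.051)))
E
python3 m.py
```

```text
tcp in vice [ -92.3 -260.2] 0.0181 gf 29.990875725634396 w 19.8
t 27.4 pos [ 0.4249 -0.1284  0.0181] yaw 83.5 shift [-0.06  0.28 -0.  ] turn -0.001 j6 -100.7 F [-0.4  0.2 -2. ] w 19.8 gf 30.0
ys -260 .. -62
top x -25 B-R,G: 104/110 105/110 106/110 106/110 106/111 105/112 106/111 73/88 0/109 -6/145 -6/148 -5/148 -6/150 -6/150 -7/151 -5/148 54/156 89/174 90/175 89/173 88/173 89/173 89/174 89/173 89/171 89/173 88/174 89/171 88/172 88/172 89/173 88/172 88/171 87/172
top x -40 B-R,G: 105/109 104/110 105/110 105/110 106/110 106/111 104/109 67/84 0/110 -7/153 -9/155 -8/155 -9/156 -8/155 -7/154 -4/152 50/146 88/173 88/174 90/175 89/174 89/174 89/176 89/176 89/177 90/176 90/176 89/176 89/176 90/174 88/171 87/163 86/155 83/146
side x-40 2/77 2/73 7/65 28/80 62/115 65/118 51/98 42/88 42/90 41/89 37/84 38/85 40/86 33/90 12/103 6/123 42/159 61/185 62/186 62/187 63/188 61/187 61/188 62/188 62/188 62/189 62/190 62/189 63/189 62/188 62/189 62/186 62/182 60/175
```

The top profile shows the mallet face at y ≈ −216 mm and the butt at ≈ −165 mm, both well aligned. First light tap.

>>> servo_tool(
  targets=[
    [0.07, 0.6, 0, 0, 12],
    [0.14, 1.2, 0, 0, 12],
    [0.21, 1.85, 0, 0, 12],
    [0.14, 1.3, 0, 0, 12],
    [0.11, 1, 0, 0, 12],
  ],
)

```text
time_s: 27.92
tcp_pos: [0.4287, -0.0987, 0.0188]
ee_rot: [[-0.994, 0.111, 0.0], [0.111, 0.994, -0.0], [-0.0, -0.0, -1.0]]
wrist_force: [-0.6, -0.4, -1.5]
gripper_width: 0.228
gripper_force: 30.0
```

```bash
python3 m.py
```

```text
tcp in vice [ -92.  -230.2] 0.0188 gf 29.99089866410941 w 19.9
t 27.92 pos [ 0.4287 -0.0987  0.0188] yaw 83.6 shift [-0.18 -0.71 -0.03] turn -0.002 j6 -104.7 F [-0.6 -0.4 -1.5] w 19.9 gf 30.0
ys -260 .. -62
top x -25 B-R,G: 101/105 103/107 104/108 103/108 105/109 105/110 104/111 104/111 105/111 105/112 107/112 107/109 72/97 -3/127 -8/150 -9/150 -9/148 0/145 69/158 90/173 87/172 88/172 89/174 89/173 89/172 89/173 89/174 90/173 89/172 89/173 89/173 88/173 88/171 88/173
top x -40 B-R,G: 106/113 99/112 98/108 98/109 102/108 104/110 105/110 105/110 106/110 105/110 105/111 105/109 69/88 -4/135 -7/154 -7/154 -6/152 -4/149 62/162 89/174 88/174 89/174 89/174 90/175 89/175 90/176 90/176 89/177 90/177 90/177 89/176 88/171 87/167 86/162
side x-40 -1/73 3/66 3/63 4/60 2/66 0/79 2/75 5/65 31/81 58/109 50/97 42/88 41/89 42/89 41/87 37/84 38/86 43/96 59/153 61/183 63/186 63/186 62/186 62/187 62/187 61/188 61/189 62/188 62/189 63/189 63/189 62/189 62/186 61/183
```

>>> servo_tool(
  targets=[
    [0.05, 0.45, 0, 0, 12],
    [0.1, 0.95, 0, 0, 12],
    [0.16, 1.4, 0, 0, 12],
    [0.1, 0.9, 0, 0, 12],
    [0.06, 0.5, 0, 0, 12],
  ],
)

```text
time_s: 28.43
tcp_pos: [0.4304, -0.084, 0.0188]
ee_rot: [[-0.994, 0.113, 0.0], [0.113, 0.994, 0.0], [-0.0, 0.0, -1.0]]
wrist_force: [-0.0, -0.1, -2.4]
gripper_width: 0.23
gripper_force: 30.0
```

```bash
cat > m2.py <<'E'
from h import *
V=np.array([.5461,.1196]);t=np.radians(-6.5);R=np.array([[np.cos(t),-np.sin(t)],[np.sin(t),np.cos(t)]])
w=lambda x,y,z:np.r_[V+R@np.array([x,y])/1e3,z]
s=r.sense();p=((np.array(s['tcp_pos'][:2])-V)@R)*1e3
print('t',round(s['time_s'],2),'tcp in vice',p.round(1),round(s['tcp_pos'][2],4),'F',np.round(s['wrist_force'],1),'w',round(s['gripper_width']*87,1))
b=cap('top','tz.png');I=cv2.imread('pics/tz.png').astype(np.float32)
for x in(-25,-35):
    ys=np.arange(-240,-60,1.);u=proj(b,[w(x,y,.051) for y in ys]).astype(np.float32)
    q=cv2.remap(I,u[None,:,0],u[None,:,1],cv2.INTER_LINEAR)[0];d=q[:,2]-q[:,0]
    lo=np.where(d<35)[0]
    print(x,'face/butt',ys[lo[0]] if len(lo) else None,ys[lo[-1]] if len(lo) else None)
    e=d[:]; 
# jaw & block positions across x (top view) at y=-60, z=.039
xs=np.arange(-30,70,2.);u=proj(b,[w(x,-67,.039) for x in xs]).astype(np.float32)
q=cv2.remap(I,u[None,:,0],u[None,:,1],cv2.INTER_LINEAR)[0];print('x -30..',' '.join('%d'%g for g in q[:,1]))
E
python3 m2.py
```

```text
t 28.43 tcp in vice [ -91.9 -215.4] 0.0188 F [-0.  -0.1 -2.4] w 20.0
-25 face/butt -170.0 -145.0
-35 face/butt -171.0 -144.0
x -30.. 176 176 176 174 171 166 156 136 125 117 115 113 113 112 113 113 113 117 124 141 160 178 184 187 184 182 181 180 180 181 182 182 182 184 185 185 182 180 178 178 179 176 169 151 132 114 101 91 96 102
```

>>> servo_tool(
  targets=[
    [0.03, 0.3, 0, 0, 12],
    [0.08, 0.72, 0, 0, 12],
    [0.13, 1.17, 0, 0, 12],
    [0.08, 0.7, 0, 0, 12],
    [0.05, 0.4, 0, 0, 12],
  ],
)

```text
time_s: 28.9
tcp_pos: [0.4319, -0.0715, 0.0188]
ee_rot: [[-0.994, 0.113, 0.0], [0.113, 0.994, 0.0], [-0.0, 0.0, -1.0]]
wrist_force: [0.4, -0.1, -1.8]
gripper_width: 0.23
gripper_force: 30.0
```

>>> servo_tool(
  targets=[
    [0.03, 0.3, 0, 0, 12],
    [0.08, 0.7, 0, 0, 12],
    [0.13, 1.12, 0, 0, 12],
    [0.07, 0.6, 0, 0, 12],
    [0.03, 0.3, 0, 0, 12],
  ],
)

```text
time_s: 29.32
tcp_pos: [0.4325, -0.0628, 0.0187]
ee_rot: [[-0.994, 0.114, -0.0], [0.114, 0.994, 0.0], [0.0, 0.0, -1.0]]
wrist_force: [0.7, -0.3, -2.1]
gripper_width: 0.222
gripper_force: 30.0
```

```bash
cat >> m2.py <<'E'
for x in(-25,-35):
    ys=np.arange(-170,-90,4.);u=proj(b,[w(x,y,.051) for y in ys]).astype(np.float32)
    q=cv2.remap(I,u[None,:,0],u[None,:,1],cv2.INTER_LINEAR)[0]
    print(x,' '.join('%d:%d/%d'%(y,k[2]-k[0],k[1]) for y,k in zip(ys,q)))
E
python3 m2.py
```

```text
t 29.32 tcp in vice [ -92.2 -194.1] 0.0187 F [ 0.7 -0.3 -2.1] w 19.3
-25 face/butt -240.0 -131.0
-35 face/butt -240.0 -130.0
x -30.. 174 174 177 176 175 174 171 166 152 130 119 110 112 112 114 114 113 114 115 118 127 141 160 177 180 181 180 180 181 181 182 182 182 184 185 185 181 180 178 178 178 175 169 151 132 113 99 88 94 100
-25 -170:106/111 -166:106/112 -162:106/111 -158:104/111 -154:87/101 -150:34/99 -146:-1/125 -142:-5/137 -138:-5/135 -134:3/133 -130:39/151 -126:67/158 -122:86/167 -118:89/178 -114:90/179 -110:90/179 -106:90/179 -102:89/179 -98:89/179 -94:89/178
-35 -170:103/110 -166:104/109 -162:104/110 -158:104/109 -154:92/103 -150:30/103 -146:-5/134 -142:-6/143 -138:-6/143 -134:-1/142 -130:29/137 -126:69/150 -122:86/171 -118:89/175 -114:89/175 -110:89/175 -106:89/175 -102:88/174 -98:89/175 -94:89/175
```

>>> servo_tool(
  targets=[
    [0.03, 0.3, 0, 0, 12],
    [0.08, 0.72, 0, 0, 12],
    [0.13, 1.15, 0, 0, 12],
    [0.08, 0.7, 0, 0, 12],
    [0.04, 0.35, 0, 0, 12],
  ],
)

```text
time_s: 29.78
tcp_pos: [0.434, -0.0519, 0.0188]
ee_rot: [[-0.994, 0.113, 0.0], [0.113, 0.994, 0.0], [-0.0, 0.0, -1.0]]
wrist_force: [-0.3, 0.3, -1.9]
gripper_width: 0.225
gripper_force: 30.0
```

```bash
python3 m2.py
```

```text
t 29.78 tcp in vice [ -92.  -183.1] 0.0188 F [-0.3  0.3 -1.9] w 19.6
-25 face/butt -240.0 -131.0
-35 face/butt -240.0 -131.0
x -30.. 173 173 175 177 178 175 172 166 157 145 131 120 116 114 115 115 114 115 117 117 122 129 145 161 171 178 179 180 181 181 182 182 183 185 185 184 180 178 177 177 178 175 169 150 131 113 100 89 96 102
-25 -170:105/111 -166:104/112 -162:105/111 -158:106/111 -154:106/112 -150:105/112 -146:104/110 -142:86/102 -138:22/109 -134:4/129 -130:40/156 -126:64/180 -122:67/183 -118:69/173 -114:78/156 -110:88/173 -106:89/178 -102:89/179 -98:89/179 -94:89/178
-35 -170:104/110 -166:104/110 -162:105/110 -158:104/109 -154:104/110 -150:105/110 -146:104/109 -142:83/101 -138:24/104 -134:2/131 -130:35/147 -126:66/176 -122:68/181 -118:69/169 -114:80/166 -110:88/174 -106:88/176 -102:88/176 -98:89/177 -94:89/177
```

>>> servo_tool(
  targets=[
    [0.03, 0.3, 0, 0, 12],
    [0.08, 0.7, 0, 0, 12],
    [0.13, 1.12, 0, 0, 12],
    [0.07, 0.6, 0, 0, 12],
    [0.03, 0.3, 0, 0, 12],
  ],
)

```text
time_s: 30.25
tcp_pos: [0.4347, -0.0431, 0.0187]
ee_rot: [[-0.994, 0.113, 0.0], [0.113, 0.994, 0.0], [-0.0, 0.0, -1.0]]
wrist_force: [0.4, -0.3, -1.5]
gripper_width: 0.232
gripper_force: 30.0
```

```bash
python3 m2.py
```

```text
t 30.25 tcp in vice [ -92.3 -174.2] 0.0187 F [ 0.4 -0.3 -1.5] w 20.2
-25 face/butt -240.0 -216.0
-35 face/butt -240.0 -216.0
x -30.. 174 173 173 175 177 177 176 174 170 166 148 130 119 114 114 114 114 115 117 117 119 124 137 151 167 177 180 181 181 181 182 182 183 184 185 185 182 180 178 178 179 176 169 150 130 113 100 90 96 102
-25 -170:105/110 -166:105/111 -162:106/111 -158:104/111 -154:105/111 -150:105/112 -146:106/112 -142:105/111 -138:105/110 -134:92/106 -130:64/126 -126:64/169 -122:68/183 -118:68/185 -114:68/184 -110:69/176 -106:76/164 -102:88/170 -98:90/177 -94:91/176
-35 -170:103/109 -166:104/109 -162:104/109 -158:104/109 -154:105/108 -150:104/109 -146:104/110 -142:104/110 -138:103/109 -134:92/103 -130:64/122 -126:66/172 -122:68/183 -118:69/183 -114:68/183 -110:68/176 -106:73/154 -102:87/171 -98:90/177 -94:88/177
```

>>> servo_tool(
  targets=[
    [0.03, 0.3, 0, 0, 12],
    [0.08, 0.7, 0, 0, 12],
    [0.13, 1.12, 0, 0, 12],
    [0.07, 0.6, 0, 0, 12],
    [0.02, 0.2, 0, 0, 12],
  ],
)

```text
time_s: 30.72
tcp_pos: [0.4353, -0.0367, 0.0186]
ee_rot: [[-0.994, 0.113, -0.0], [0.113, 0.994, 0.0], [0.0, 0.0, -1.0]]
wrist_force: [0.2, -0.5, -2.1]
gripper_width: 0.228
gripper_force: 30.0
```

```bash
cat > m3.py <<'E'
from h import *
V=np.array([.5461,.1196]);t=np.radians(-6.5);R=np.array([[np.cos(t),-np.sin(t)],[np.sin(t),np.cos(t)]])
w=lambda x,y,z:np.r_[V+R@np.array([x,y])/1e3,z]
s=r.sense();p=((np.array(s['tcp_pos'][:2])-V)@R)*1e3
print('t',round(s['time_s'],2),'tcp in vice',p.round(1),'face',p[1].round(1)+43,'F',np.round(s['wrist_force'],1),'w',round(s['gripper_width']*87,1))
b=cap('top','tz.png');I=cv2.imread('pics/tz.png').astype(np.float32)
def P(pts): u=proj(b,pts).astype(np.float32);return cv2.remap(I,u[None,:,0],u[None,:,1],cv2.INTER_LINEAR)[0]
ys=np.arange(-122,-80,.5)
for x in(-20,-25,-30,-35,-40):
    q=P([w(x,y,.051) for y in ys]);d=q[:,2]-q[:,0];i=np.where(d<78)[0];print(x,'butt',ys[i[-1]] if len(i) else None,end=' ')
xs=np.arange(-25,30,.5);g=P([w(x,-67,.039) for x in xs])[:,1];i=np.where(g<145)[0];print('\njaw',xs[i[0]],xs[i[-1]])
E
python3 m3.py
```

```text
t 30.72 tcp in vice [ -92.4 -167.8] face -124.80000000000001 F [ 0.2 -0.5 -2.1] w 19.9
-20 butt -99.0 -25 butt -99.0 -30 butt -98.0 -35 butt -98.0 -40 butt -98.5 
jaw -9.5 16.5
```

>>> servo_tool(
  targets=[
    [0.02, 0.2, 0, 0, 12],
    [0.07, 0.62, 0, 0, 12],
    [0.12, 1.06, 0, 0, 12],
    [0.05, 0.4, 0, 0, 12],
    [0.01, 0.1, 0, 0, 12],
  ],
)

```text
time_s: 31.18
tcp_pos: [0.4354, -0.0338, 0.0186]
ee_rot: [[-0.994, 0.113, -0.0], [0.113, 0.994, -0.0], [0.0, -0.0, -1.0]]
wrist_force: [-0.2, -0.6, -1.9]
gripper_width: 0.231
gripper_force: 30.0
```

```bash
python3 m3.py
```

```text
t 31.18 tcp in vice [ -92.6 -165. ] face -122.0 F [-0.2 -0.6 -1.9] w 20.1
-20 butt -99.0 -25 butt -99.0 -30 butt -97.5 -35 butt -98.0 -40 butt -98.5 
jaw -9.5 16.5
```

>>> servo_tool(
  targets=[
    [0.02, 0.2, 0, 0, 12],
    [0.07, 0.62, 0, 0, 12],
    [0.12, 1.06, 0, 0, 12],
    [0.05, 0.4, 0, 0, 12],
    [0.01, 0.1, 0, 0, 12],
  ],
)

```text
time_s: 31.65
tcp_pos: [0.4359, -0.0309, 0.0187]
ee_rot: [[-0.994, 0.113, 0.0], [0.113, 0.994, 0.0], [-0.0, 0.0, -1.0]]
wrist_force: [0.3, -0.4, -1.3]
gripper_width: 0.226
gripper_force: 30.0
```

```bash
python3 m3.py
```

```text
t 31.65 tcp in vice [ -92.5 -162. ] face -119.0 F [ 0.3 -0.4 -1.3] w 19.6
-20 butt -99.0 -25 butt -99.0 -30 butt -97.5 -35 butt -98.0 -40 butt -98.5 
jaw -9.5 16.5
```

>>> servo_tool(
  targets=[
    [-0.06, -0.5, 0, 0, 12],
    [-0.04, -0.3, 0, 0, 12],
    [0.08, 0.7, 0, 0, 12],
    [0.05, 0.4, 0, 0, 12],
    [0, 0, 0, 0, 12],
  ],
)

```text
time_s: 32.12
tcp_pos: [0.4372, -0.0295, 0.019]
ee_rot: [[-0.994, 0.11, 0.002], [0.11, 0.994, 0.001], [-0.002, 0.001, -1.0]]
wrist_force: [-0.5, -0.5, -1.8]
gripper_width: 0.224
gripper_force: 29.9
```

```bash
python3 m3.py
```

```text
t 32.12 tcp in vice [ -91.3 -160.4] face -117.4 F [-0.5 -0.5 -1.8] w 19.5
-20 butt -99.0 -25 butt -97.5 -30 butt -97.5 -35 butt -97.5 -40 butt -98.5 
jaw -9.5 16.5
```

>>> servo_tool(
  targets=[
    [-0.06, -0.5, 0, 0, 12],
    [-0.01, -0.1, 0, 0, 12],
    [0.1, 0.95, 0, 0, 12],
    [0.05, 0.4, 0, 0, 12],
    [0, 0, 0, 0, 12],
  ],
)

```text
time_s: 32.58
tcp_pos: [0.4364, -0.03, 0.0187]
ee_rot: [[-0.994, 0.111, 0.001], [0.111, 0.994, 0.0], [-0.001, 0.0, -1.0]]
wrist_force: [1.3, -1.0, -1.9]
gripper_width: 0.229
gripper_force: 30.0
```

```bash
python3 m3.py; python3 - <<'E'
import sys;sys.argv=['x']
exec(open('m3.py').read().split("ys=np.arange")[0])
print(' '.join('%d:%d/%d'%(y,k[2]-k[0],k[1]) for y,k in zip(range(-150,-80,3),P([w(-35,y,.055) for y in range(-150,-80,3)]))))
print(' '.join('%d:%d/%d'%(y,k[2]-k[0],k[1]) for y,k in zip(range(-150,-80,3),P([w(-15,y,.055) for y in range(-150,-80,3)]))))
E
```

```text
t 32.58 tcp in vice [ -92.1 -161.1] face -118.1 F [ 1.3 -1.  -1.9] w 19.9
-20 butt -98.5 -25 butt -97.5 -30 butt -97.0 -35 butt -97.5 -40 butt -98.5 
jaw -9.5 16.5
t 32.63 tcp in vice [ -92.8 -163. ] face -120.0 F [ 0.4 -1.9 -1.5] w 19.8
-150:104/109 -147:105/109 -144:104/109 -141:105/108 -138:104/109 -135:104/110 -132:105/110 -129:104/110 -126:104/111 -123:94/110 -120:73/124 -117:68/158 -114:68/178 -111:68/183 -108:68/182 -105:68/180 -102:68/171 -99:73/153 -96:83/171 -93:88/177 -90:89/178 -87:89/179 -84:89/179 -81:90/179
-150:100/105 -147:101/105 -144:101/105 -141:100/105 -138:100/104 -135:99/103 -132:98/103 -129:97/104 -126:94/104 -123:86/107 -120:69/135 -117:68/174 -114:68/187 -111:69/189 -108:69/189 -105:69/186 -102:70/174 -99:75/159 -96:86/167 -93:89/172 -90:89/172 -87:88/173 -84:89/173 -81:89/173
```

>>> servo_tool(
  targets=[
    [-0.07, -0.6, 0, 0, 12],
    [-0.04, -0.3, 0, 0, 12],
    [0.09, 0.8, 0, 0, 12],
    [0.1, 0.9, 0, 0, 12],
    [0, 0, 0, 0, 12],
  ],
)

```text
time_s: 33.1
tcp_pos: [0.4373, -0.0285, 0.0189]
ee_rot: [[-0.994, 0.109, 0.002], [0.109, 0.994, 0.0], [-0.002, 0.0, -1.0]]
wrist_force: [0.5, -0.4, -2.2]
gripper_width: 0.229
gripper_force: 30.0
```

```bash
python3 m3.py
```

```text
t 33.1 tcp in vice [ -91.3 -159.5] face -116.5 F [ 0.5 -0.4 -2.2] w 19.9
-20 butt -98.5 -25 butt -97.5 -30 butt -97.0 -35 butt -97.5 -40 butt -98.0 
jaw -9.5 16.5
```

>>> servo_tool(
  targets=[
    [-0.07, -0.6, 0, 0, 12],
    [-0.04, -0.3, 0, 0, 12],
    [0.09, 0.8, 0, 0, 12],
    [0.1, 0.9, 0, 0, 12],
    [0, 0, 0, 0, 12],
  ],
)

```text
time_s: 33.57
tcp_pos: [0.4374, -0.0284, 0.0189]
ee_rot: [[-0.994, 0.108, 0.002], [0.108, 0.994, 0.0], [-0.002, 0.0, -1.0]]
wrist_force: [1.2, -0.0, -2.1]
gripper_width: 0.228
gripper_force: 30.0
```

```bash
python3 m3.py
```

```text
t 33.57 tcp in vice [ -91.2 -159.3] face -116.30000000000001 F [ 1.2 -0.  -2.1] w 19.9
-20 butt -98.0 -25 butt -97.0 -30 butt -97.0 -35 butt -98.0 -40 butt -98.5 
jaw -9.5 16.5
```

The wedge no longer advances: the butt holds at about −98 mm and the jaw at x ≈ +3.5. I'll back the mallet off, turn it back and lay it at its old, clear spot.

>>> servo_tool(
  targets=[
    [-0.06, -0.5, 0.2, 0, 12],
    [-0.1, -1.4, 0.6, 0, 12],
    [-0.1, -2.4, 1, 0.08, 12],
    [-0.1, -3.4, 1, 0.18, 12],
    [-0.1, -4.4, 1, 0.28, 12],
  ],
)

```text
time_s: 34.03
tcp_pos: [0.4343, -0.1641, 0.0498]
ee_rot: [[-0.985, -0.171, 0.004], [-0.171, 0.985, -0.0], [-0.004, -0.001, -1.0]]
wrist_force: [0.0, 0.6, -2.3]
gripper_width: 0.229
gripper_force: 30.0
```

>>> servo_tool(
  targets=[
    [0, -0.8, 0, 0.1, 12],
    [0, -1.6, 0, 0.2, 12],
    [0, -2.4, 0, 0.3, 12],
    [0, -3, 0, 0.4, 12],
    [0, -3.3, 0, 0.5, 12],
  ],
)

```text
time_s: 34.45
tcp_pos: [0.4338, -0.264, 0.0488]
ee_rot: [[-0.785, -0.62, 0.002], [-0.62, 0.785, -0.001], [-0.001, -0.002, -1.0]]
wrist_force: [0.5, 1.0, -1.9]
gripper_width: 0.232
gripper_force: 30.0
```

>>> servo_tool(
  targets=[
    [0, 0, 0, 0.1, 12],
    [0, 0, 0, 0.2, 12],
    [0, 0, 0, 0.3, 12],
    [0, 0, 0, 0.4, 12],
    [0, 0, 0, 0.5, 12],
  ],
)

```text
time_s: 34.87
tcp_pos: [0.4336, -0.262, 0.0488]
ee_rot: [[-0.39, -0.921, 0.001], [-0.921, 0.39, -0.0], [-0.0, -0.001, -1.0]]
wrist_force: [-0.4, 0.0, -1.3]
gripper_width: 0.227
gripper_force: 30.0
```

>>> servo_tool(
  targets=[
    [0, 0, 0, 0.1, 12],
    [0, 0, 0, 0.2, 12],
    [0, 0, 0, 0.3, 12],
    [0, 0, 0, 0.4, 12],
    [0, 0, 0, 0.435, 12],
  ],
)

```text
time_s: 35.28
tcp_pos: [0.4337, -0.2619, 0.0488]
ee_rot: [[0.034, -0.999, 0.001], [-0.999, -0.034, -0.0], [0.0, -0.001, -1.0]]
wrist_force: [-0.7, 0.1, -2.3]
gripper_width: 0.225
gripper_force: 30.0
```

```bash
python3 - <<'E'
from h import *
go(.4342,-.2637,-.0008,1.75)
E
```

```text
t 35.28 pos [ 0.4337 -0.2619  0.0488] yaw -178.1 shift [ 0.02 -0.06 -1.65] turn -0.003 j6 14.7 F [-0.7  0.1 -2.3] w 19.6 gf 30.0
```

Lower it gently.

>>> servo_tool(
  targets=[
    [0, 0, -0.4, 0, 12],
    [0, 0, -0.8, 0, 12],
    [0, 0, -1.2, 0, 12],
    [0, 0, -1.4, 0, 12],
    [0, 0, -1.5, 0, 12],
  ],
)

```text
time_s: 35.7
tcp_pos: [0.4328, -0.2619, 0.0029]
ee_rot: [[0.03, -1.0, -0.001], [-1.0, -0.03, 0.0], [-0.0, 0.001, -1.0]]
wrist_force: [-1.2, -0.6, -1.0]
gripper_width: 0.227
gripper_force: 30.0
```

>>> servo_tool(
  targets=[
    [0, 0, -0.03, 0, 12],
    [0, 0, -0.06, 0, 12],
    [0, 0, -0.1, 0, 12],
    [0, 0, -0.13, 0, 12],
    [0, 0, -0.13, 0, 12],
  ],
)

```text
time_s: 36.12
tcp_pos: [0.4333, -0.2624, 0.0002]
ee_rot: [[0.03, -1.0, 0.001], [-1.0, -0.03, -0.0], [0.0, -0.001, -1.0]]
wrist_force: [-0.4, 1.1, 0.7]
gripper_width: 0.23
gripper_force: 30.0
```

>>> servo_tool(
  targets=[
    [0, 0, 0, 0, 30],
    [0, 0, 0, 0, 40],
    [0, 0, 0, 0, 50],
    [0, 0, 0, 0, 60],
    [0, 0, 0, 0, 60],
  ],
)

```text
time_s: 36.53
tcp_pos: [0.4329, -0.2624, -0.0001]
ee_rot: [[0.03, -1.0, 0.0], [-1.0, -0.03, -0.0], [0.0, -0.0, -1.0]]
wrist_force: [-0.0, 0.0, 0.8]
gripper_width: 0.517
gripper_force: 0.0
```

>>> servo_tool(
  targets=[
    [0, 0, 0, 0, 60],
    [0, 0, 0.4, 0, 60],
    [0, 0, 1.2, 0, 60],
    [0, 0, 2.2, 0, 60],
    [0, 0, 3.2, 0, 60],
  ],
)

```text
time_s: 36.95
tcp_pos: [0.4321, -0.2622, 0.0964]
ee_rot: [[0.03, -1.0, -0.002], [-1.0, -0.03, 0.0], [-0.001, 0.002, -1.0]]
wrist_force: [1.1, -0.1, 1.0]
gripper_width: 0.684
gripper_force: 0.0
```

>>> servo_tool(
  targets=[
    [0, -1, 0.6, 0, 60],
    [0, -2, 1.2, 0, 60],
    [0, -3.2, 1.5, 0, 60],
    [0, -4.4, 1.5, 0, 60],
    [0, -5.5, 1.5, 0, 60],
  ],
)

```text
time_s: 37.37
tcp_pos: [0.4331, -0.4293, 0.142]
ee_rot: [[0.03, -1.0, 0.002], [-1.0, -0.03, -0.001], [0.001, -0.002, -1.0]]
wrist_force: [-0.8, -0.1, 0.5]
gripper_width: 0.688
gripper_force: 0.0
```

>>> servo_tool(
  targets=[
    [-0.5, -1, 0, 0, 60],
    [-1, -2, 0, 0, 60],
    [-1.5, -3, 0, 0, 60],
    [-1.5, -3.5, 0, 0, 60],
    [-1.5, -3.5, 0, 0, 60],
  ],
)

```text
time_s: 37.78
tcp_pos: [0.3864, -0.5353, 0.14]
ee_rot: [[0.026, -1.0, -0.0], [-1.0, -0.026, -0.0], [0.0, 0.0, -1.0]]
wrist_force: [0.8, -0.6, -0.8]
gripper_width: 0.687
gripper_force: 0.0
```

```bash
python3 m3.py; python3 - <<'E'
from h import *
A=cv2.imread('pics/top0.png').astype(int);cap('top','end.png');B=cv2.imread('pics/end.png').astype(int)
d=(np.abs(A-B).sum(2)>90).astype(np.uint8);d[255:]=0
n,l,s,c=cv2.connectedComponentsWithStats(d)
for i in range(1,n):
    if s[i,4]>12: print(s[i],c[i].round())
E
```

```text
t 37.78 tcp in vice [ -84.5 -668.8] face -625.8 F [ 0.8 -0.6 -0.8] w 59.7
-20 butt -98.0 -25 butt -97.0 -30 butt -97.0 -35 butt -98.0 -40 butt -98.0 
jaw -10.0 17.0
[380 158  30  52 551] [395. 185.]
[259 176  42  20 628] [279. 185.]
[ 453  188   86   67 2685] [485. 223.]
[254 196   5   7  20] [256. 199.]
[259 196  40   9 129] [279. 200.]
[192 203  37  41 681] [210. 223.]
[297 213   8   4  22] [301. 214.]
[362 220   5  22  46] [363. 229.]
[453 227   5   8  15] [455. 231.]
[407 229  18   6  87] [415. 232.]
[399 237  42  18 597] [417. 246.]
[528 245  34  10 210] [544. 250.]
[486 247  30   8 165] [499. 251.]
[451 250   4   5  13] [453. 252.]
```

```bash
python3 -c "
from station import r
print(r.finish_job())"
```

```text
the job is handed in; nothing more can be done
None
```

The job is handed in at about 38 s. The block is clamped grooves-up in the vice, the wedge was tapped until it stopped advancing, and the mallet is flat on the bench clear of the vice; the end state was checked by image measurements, not a final picture view.

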